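# Clear the wood-burning station into its drawer

### The job

Tidy the wood-burning table: pull the drawer of the little plywood unit well out, reach in under the overhanging shelf to lay the burning pen flat in the narrow compartment and stand the small lidded jar upright in the wide compartment, then push the drawer fully shut. Leave the serving board, the tall jar and the glue bottle where they are.

Things in the scene. Friction and masses are not known exactly. Their poses are not given: they have to be found in the camera images.
- unit: fixed plywood unit, 235 deep x 286 wide x 95 mm high, one drawer opening to its -x (roughly to the robot's right). Origin: on the table, middle of its front face; x back into the unit, y left, z up. Two cheeks (70 to 200 mm behind the front, at y = +-137 mm) carry a shelf 300 mm wide, 14 thick, underside 185 mm above the table, overhanging the front face by 75 mm
- shelf_edge (a point): middle of the lower front edge of the overhanging shelf, 75 mm in front of the unit's front face, 185 mm above the table; the edge runs 150 mm to either side along y
- drawer (a joint): how far the drawer is pulled out, m: 0 = fully shut (its front flush with the unit's), stop at 0.18; it slides stiffly (about 2 N) and stays where left
- knob (a point): dark wooden knob of the drawer: round head 28 mm across and 20 mm long, axis along the drawer's x, on a 14 mm stem; point at the middle of the head, 35 mm in front of the drawer's front face, 48 mm above the table, at the middle of the width. Axes as the unit's; it moves with the drawer
- narrow (a point): floor centre of the narrow compartment (+y side of the drawer, nearer the robot): 92 mm wide (y), 198 long (x), floor 22 mm above the table. The drawer's front face is 95 mm in front (-x) of this point. Sides and divider are 8 mm thick and 44 high above the floor, the front 14 thick and 52 high; the unit's roof is 61 mm above the floor. Axes as the unit's; moves with the drawer
- wide (a point): centre of the floor of the drawer's wide compartment (-y side, farther from the robot), 142 mm wide (y), 198 mm long (x), otherwise as the narrow one. Axes as the unit's; it moves with the drawer
- pen: cordless wood-burning pen lying flat on the table, 130 mm long: flat-sided black handle 90 x 22 x 20 mm high, from 65 mm behind to 25 mm ahead of the origin, then a collar, a thin steel neck and a brass tip. Origin: underside at mid length; x along the pen towards the tip, z up
- jar: small squat amber glass jar with a flat wooden lid, standing, 46 mm across (lid 43 mm), 41 mm high in all (glass 31, lid 10). Origin: centre of its underside, z up
- board: bystander: wooden serving board lying flat, 160 x 110 mm blade with a 36 mm wide handle beyond it to x = 275 mm, 18 mm high. Origin: on the table at the middle of the blade's end edge away from the handle; x towards the handle
- tall_jar: bystander: tall clear glass jar with a wooden lid, 68 mm across, 130 mm high, standing. Origin: centre of its underside
- glue: bystander: yellow glue bottle, 44 mm across, 90 mm high, standing. Origin: centre of its underside
Things that resemble listed ones, but are neither listed nor needed, are in the scene too. Several things look just like the pen: the one meant starts nearest to the robot's base. Of the things that look like the jar, take the one that is nearest to the robot's base at the start.

How it is judged:
On the way, in this order (a step that is already met when the one before it is completed fails the run):
1. the drawer is pulled at least 130 mm out (value of joint drawer above 0.13 m), for 0.2 s.
2. with the drawer still at least 100 mm out, the pen lies flat in the narrow compartment and the jar stands upright in the wide one, both let go (value of joint drawer above 0.1 m and x of pen in the frame of narrow between -0.08 and 0.118 m and y of pen in the frame of narrow between -0.046 and 0.046 m and x of jar in the frame of wide between -0.08 and 0.118 m and y of jar in the frame of wide between -0.071 and 0.071 m and z of pen in the frame of narrow between -0.004 and 0.026 m and angle between pen's own x axis and vertical between 1.42 and 1.72 rad and z of jar in the frame of wide below 0.008 m and angle between jar's own z axis and vertical below 0.15 rad and contact force between the fingers and pen below 0.2 N and contact force between the fingers and jar below 0.2 N), for 0.2 s.
At the end, for the whole second after the job is handed in: Drawer shut to within 8 mm; pen lying flat (within 8 degrees of level) in the narrow compartment; jar standing upright (within 8 degrees) on the floor of the wide one; both released and at rest; no bystander shifted over 30 mm (value of joint drawer below 0.008 m and x of pen in the frame of narrow between -0.08 and 0.118 m and y of pen in the frame of narrow between -0.046 and 0.046 m and x of jar in the frame of wide between -0.08 and 0.118 m and y of jar in the frame of wide between -0.071 and 0.071 m and z of pen in the frame of narrow between -0.004 and 0.026 m and angle between pen's own x axis and vertical between 1.42 and 1.72 rad and z of jar in the frame of wide below 0.008 m and angle between jar's own z axis and vertical below 0.15 rad and contact force between the fingers and pen below 0.2 N and contact force between the fingers and jar below 0.2 N and linear speed of each of pen, jar below 0.02 m/s); the robot touches nothing.
It fails at once if the serving board is shifted more than 30 mm (distance of board from where it was at the start of the episode above 0.03 m).
It fails at once if the tall jar is shifted more than 30 mm (distance of tall_jar from where it was at the start of the episode above 0.03 m).
It fails at once if the glue bottle is shifted more than 30 mm (distance of glue from where it was at the start of the episode above 0.03 m).
It also fails if it takes over 72 s, if anything falls off the work surface, if the arm or the gripper's body presses on something with over 40 N, if the wrist force passes 120 N, or if a joint passes its speed limit or range.

### The arm

A 7-joint arm with a two-finger parallel gripper is mounted at the origin on the work surface. World frame = base frame: x ahead of the robot, y to its left, z up, the work surface at z = 0. Lengths are in m, angles in rad, forces in N, time in s.
With the tool pointing down it reaches from about 0.4 to 0.85 m from the base axis. Payload 10.4 kg.
Tool frame: the origin (TCP) lies on the centre line of the jaws, within the pads' length; the fingertips stand 17 mm ahead of it and the grasp point (between the pads) lies 2 mm behind it (manip.tcp_to_tips is the distance from the TCP to the fingertips, in m); z points along the fingers, x is the direction in which the jaws open and shut, and the axes are right-handed (so a half turn about z gives the same grasp; the last joint's range is limited). The gripper opens to 85 mm and grips with 20 to 120 N. Pads are 22 mm wide; open, the fingers measure 114 mm over their backs; the gripper's body (76 mm by 85 mm) begins 54 mm behind the grasp point. The pads swing forward as they close: fully open they stand 13 mm farther back than shut.
Start: joints at [-1.192, 0.332, -0.065, 1.46, 0.022, 1.35, -0.088], TCP at [0.244, 0.575, 0.248] pointing down, gripper open.
Joint ranges: [-2.6, 2.6], [-0.5, 2.12], [-1.47, 1.34], [0.16, 2.42], [-1.27, 4.41], [0.06, 2.06], [-2.6, 2.6]. Speed limits (rad/s): [2.22, 2.22, 2.79, 2.79, 3.14, 3.14, 3.14].

### API

Orientations are given as a unit quaternion [x, y, z, w].
In Python, from workcell import manip gives the robot as it stands.
- The arm moves only by the shell command python3 -m pendant 'ROWS' [FORCE]. ROWS is JSON, a list of rows, each a list of 3 entries, a list of its own where there are three numbers: the shift along the world's x, y, z in cm, then the turn, a rotation vector about the world's x, y, z in degrees, then the closure in counts, from 0 (fully open) to 255 (shut). A call has 1 to 12 rows; each row shifts and turns the pose as measured when the row begins; what a row does not reach is not made up. A row lasts 1/8 s, in which the tool goes at most 62.5 mm and 10.7 degrees, less where a joint would pass 70% of its speed; a pose out of reach is approached as far as the arm can. A call is refused whole if a number of a shift passes 6.25 or a number of a turn 10.7, either way. A call with a gripper value outside its range is refused whole. The fingers move at their own pace and stop on an object; FORCE is the grip in N (left out, the last holds). Time passes only in rows, so rows that do not move let the fingers close. It gives the time, the measured TCP pose, the force and the opening at its end, in the units of the state.
- manip.get_obs(): the state, without advancing time (a new reading comes with each control period).
- manip.camera(name): name is "side" or "top"; returns a dict with "pixels" (420x560x3 uint8, red, green, blue), "range_z" (420x560 float32, m along the optical axis (not along the pixel's ray), 0 where there is no reading), "K" (3x3 intrinsics, pixels), "origin" and "rotation" of the camera in the world. Camera axes: x right, y down, z forward; pixel columns grow to the right and rows downward; lengths in m; the calibration is good to about 2 mm. A picture is of the moment at which its call begins.
- manip.hand_in(): hands the job in, once; it reports no verdict.
The state is a dict: "clock": time; "joint_pos": joint angles; "joint_velocities": joint speeds; "tau": joint torques, N m; "position": TCP position; "ee_rot": TCP orientation; "ft_force": force on the tool from outside, world axes, zero at the start; "torque": the same for the moment, N m; "grip_width": opening from 0.0 (shut) to 1.0 (fully open).
Only numpy, scipy, OpenCV 4.12 (cv2) and the standard library are available. Lean on these libraries where they do the work, as an engineer would, in place of code of your own. Each camera call takes 0.05 s, during which the arm holds its last target.

## Working session

There is one attempt and no reset: what is moved stays moved. The work goes in short steps, Python scripts to look and compute and a shell command to move; the robot and the scene stay as the last step left them, time stands still between calls to the robot, and variables do not carry over. Pictures are saved under pics/ and viewed, and the job is handed in when it is done.

```bash
ls; mkdir -p pics; python3 - <<'E'
from workcell import manip
import cv2,numpy as np
o=manip.get_obs();print({k:np.round(v,3).tolist() for k,v in o.items()})
for n in("side","top"):
    c=manip.camera(n);cv2.imwrite(f"pics/{n}0.png",c["pixels"][:,:,::-1]);np.savez(f"{n}0.npz",**c)
    print(n,np.round(c["K"],1).tolist(),np.round(c["origin"],3),np.round(c["rotation"],3).tolist())
print(manip.tcp_to_tips)
E
```

```text
pics
{'clock': 0.0, 'joint_pos': [-1.192, 0.333, -0.065, 1.461, 0.022, 1.35, -0.088], 'joint_velocities': [0.0, -0.0, 0.0, 0.0, -0.001, -0.001, 0.001], 'tau': [0.0, -62.544, 0.049, -39.161, 0.016, 0.01, 0.0], 'position': [0.244, 0.575, 0.248], 'ee_rot': [0.834, 0.552, -0.001, 0.0], 'ft_force': [0.099, -0.061, 0.282], 'torque': [-0.03, -0.02, -0.009], 'grip_width': 1.0}
side [[528.5, 0.0, 277.3], [0.0, 528.5, 209.6], [0.0, 0.0, 1.0]] [ 0.362 -1.217  0.95 ] [0.874, -0.092, 0.047, -0.475]
top [[394.3, 0.0, 283.3], [0.0, 394.3, 207.7], [0.0, 0.0, 1.0]] [0.345 0.023 1.481] [0.726, -0.68, 0.069, -0.073]
0.017
```

View pics/top0.png

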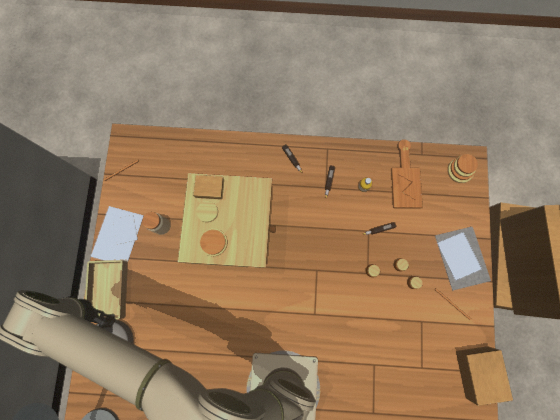

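View pics/side0.png

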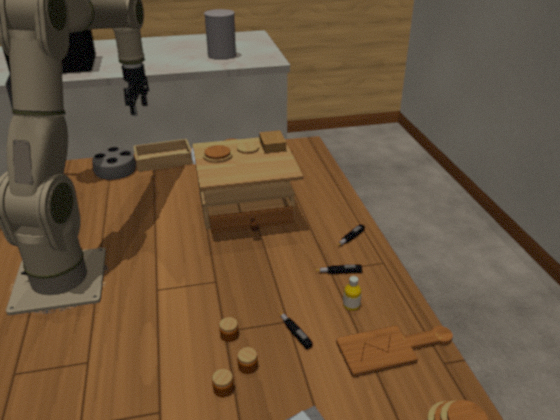

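```bash
cat > h.py <<'E'
import numpy as np,cv2
from scipy.spatial.transform import Rotation as R
from workcell import manip
def shot(n,tag=None):
    c=manip.camera(n)
    if tag: cv2.imwrite(f"pics/{tag}.png",c["pixels"][:,:,::-1])
    return c
def cloud(c):
    h,w=c["range_z"].shape;u,v=np.meshgrid(np.arange(w),np.arange(h));z=c["range_z"]
    K=c["K"];p=np.stack([(u-K[0,2])/K[0,0]*z,(v-K[1,2])/K[1,1]*z,z],-1)
    return R.from_quat(c["rotation"]).apply(p.reshape(-1,3)).reshape(h,w,3)+c["origin"]
def proj(c,P):
    q=R.from_quat(c["rotation"]).inv().apply(np.atleast_2d(P)-c["origin"])
    return (q[:,:2]/q[:,2:])@np.diag([c["K"][0,0],c["K"][1,1]])+c["K"][:2,2]
def ray(c,u,v,z):
    d=R.from_quat(c["rotation"]).apply([(u-c["K"][0,2])/c["K"][0,0],(v-c["K"][1,2])/c["K"][1,1],1])
    return c["origin"]+d*(z-c["origin"][2])/d[2]
def crop(c,x0,x1,y0,y1,s,fn):
    cv2.imwrite(fn,cv2.resize(c["pixels"][y0:y1,x0:x1,::-1],None,fx=s,fy=s,interpolation=cv2.INTER_CUBIC))
E
python3 - <<'E'
from h import *
t=dict(np.load("top0.npz"));s=dict(np.load("side0.npz"))
crop(t,170,300,160,280,5,"pics/t_unit.png");crop(t,270,470,140,300,4,"pics/t_obj.png")
crop(s,180,320,120,250,5,"pics/s_unit.png")
P=cloud(t)
for n,(u,v) in dict(jar=(373,271),jb=(402,264),jc=(415,283),pen=(388,228),penb=(330,175),penc=(290,153),table=(340,300),shelf=(255,255),knob=(272,229),tall=(465,163),tall2=(152,221)).items(): print(n,P[v,u].round(3))
# elevation masks
for n,c in(("t",t),("s",s)):
    P=cloud(c); print(n,[np.round(np.median(P[v-2:v+3,u-2:u+3].reshape(-1,3),0),3).tolist() for u,v in [(340,300)]])
E
```

```text
jar [ 0.427 -0.299  0.037]
jb [ 0.459 -0.402  0.043]
jc [ 0.394 -0.449  0.042]
pen [ 0.591 -0.356  0.019]
penb [ 0.781 -0.13   0.025]
penc [0.861 0.029 0.021]
table [ 0.316 -0.189 -0.002]
shelf [0.445 0.12  0.197]
knob [0.554 0.076 0.058]
tall [ 0.859 -0.644  0.035]
tall2 [0.544 0.49  0.133]
t [[0.316, -0.189, 0.001]]
s [[0.728, -0.241, 0.0]]
```

View pics/t_unit.png

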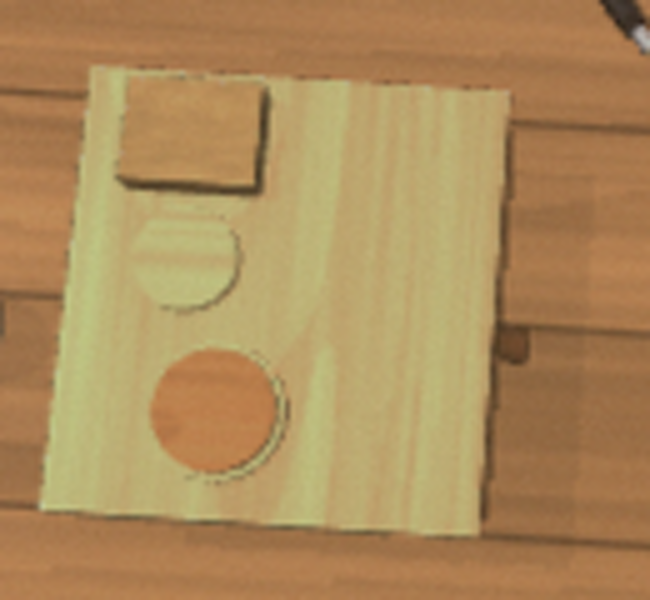

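View pics/t_obj.png

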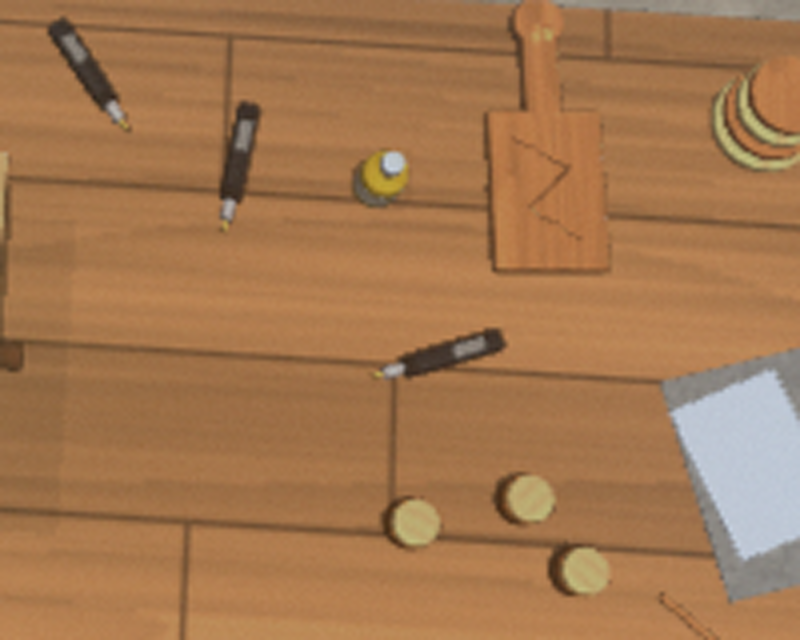

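View pics/s_unit.png

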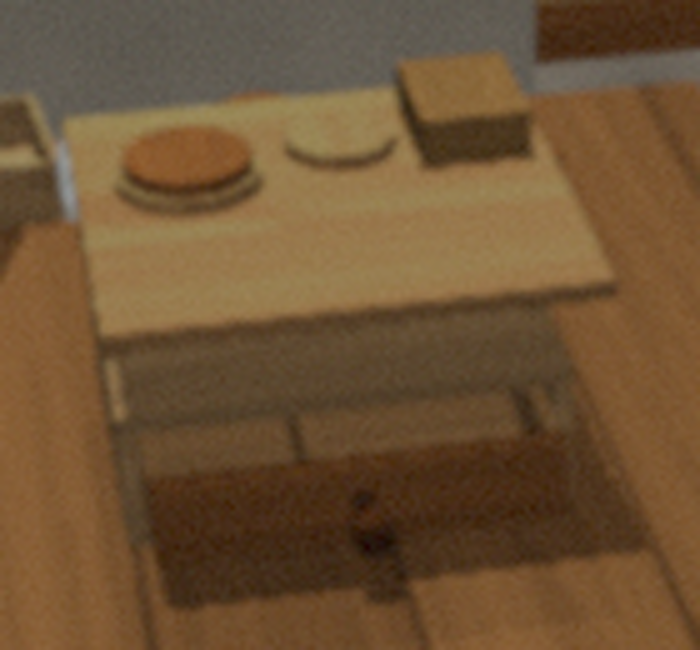

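```bash
python3 - <<'E'
from h import *
t=dict(np.load("top0.npz"));s=dict(np.load("side0.npz"))
# shelf by height mask
P=cloud(t)
m=((P[...,2]>.185)&(P[...,2]<.26)&(P[...,1]>0.05)&(P[...,0]>.3)).astype(np.uint8)
m[:, :170]=0;m[280:]=0
cs,_=cv2.findContours(m,0,1);c=max(cs,key=cv2.contourArea);r=cv2.minAreaRect(c);b=cv2.boxPoints(r)
print("shelf px",b.round(1).tolist())
ap=cv2.approxPolyDP(cv2.convexHull(c),4,True)[:,0];print(ap.tolist())
for u,v in [(272,178.2),(266.2,266.8),(188,173.5),(178.3,262)]: print(ray(t,u,v,.199).round(4))
f1=ray(t,272,178.2,.199);f2=ray(t,266.2,266.8,.199);b1=ray(t,188,173.5,.199);b2=ray(t,178.3,262,.199)
# unit x is pointing back: 
xd=((b1-f1)+(b2-f2))/2;yd=((f2-f1)+(b2-b1))/2
print(np.linalg.norm(xd),np.linalg.norm(yd),np.degrees(np.arctan2(xd[1],xd[0])),np.degrees(np.arctan2(yd[1],yd[0])), ((f1+f2)/2).round(4))
# knob
hsv=cv2.cvtColor(t["pixels"],cv2.COLOR_RGB2HSV)
for z in(.048,.062): print("knob",ray(t,273.3,229,z).round(4))
# pen: dark handle
dark=((t["pixels"].max(-1)<75)).astype(np.uint8);dark[:215]=0;dark[245:]=0;dark[:,:355]=0;dark[:,405:]=0
ys,xs=np.nonzero(dark);print(len(xs),xs.mean(),ys.mean())
cs,_=cv2.findContours(dark,0,1);c=max(cs,key=cv2.contourArea);r=cv2.minAreaRect(c);print(r,cv2.boxPoints(r).tolist())
W=np.array([ray(t,u,v,.02) for u,v in zip(xs,ys)]);mu=W.mean(0);w,V=np.linalg.eigh(np.cov((W-mu)[:,:2].T));d=V[:,1]
tip=ray(t,270+376/4,140+374/4,.01);d*=np.sign(d@(tip-mu)[:2]);print("pen handle c",mu,"dir",d,np.degrees(np.arctan2(d[1],d[0])),"ext",np.ptp((W-mu)[:,:2]@d),"tip",tip)
# jar lid
for u0,v0 in((373,271),):
    h=hsv[v0-14:v0+14,u0-14:u0+14];p=t["pixels"][v0-14:v0+14,u0-14:u0+14].astype(int)
    mm=(p[...,1]>130)&(p[...,0]-p[...,2]>30)&(p[...,1]*1.35>p[...,0])
    ys,xs=np.nonzero(mm);print("jar",len(xs),xs.mean()+u0-14,ys.mean()+v0-14,ray(t,xs.mean()+u0-14,ys.mean()+v0-14,.041),np.ptp(xs),np.ptp(ys))
E
```

```text
shelf px [[177.6999969482422, 261.6000061035156], [184.10000610351562, 171.5], [271.79998779296875, 177.8000030517578], [265.3999938964844, 267.8999938964844]]
[[188, 173], [271, 178], [265, 267], [178, 261]]
[0.7053 0.0831 0.199 ]
[0.4091 0.081  0.199 ]
[0.7034 0.3674 0.199 ]
[0.4061 0.3652 0.199 ]
0.28427924138569605 0.29678452047574516 90.48857957117094 -179.59192877564124 [0.5572 0.082  0.199 ]
knob [0.5554 0.0718 0.048 ]
knob [0.5533 0.0713 0.062 ]
85 380.6235294117647 228.65882352941176
((376.8999938964844, 229.7000274658203), (5.0596442222595215, 13.281564712524414), 71.56504821777344) [[369.8000183105469, 229.40003967285156], [382.3999938964844, 225.2000274658203], [383.9999694824219, 230.00001525878906], [371.3999938964844, 234.2000274658203]]
pen handle c [ 0.58664982 -0.32809968  0.02      ] dir [-0.33520594  0.94214488] 109.58506140795534 ext 0.09382041820122841 tip [ 0.56586608 -0.2683629   0.01      ]
jar 103 373.81553398058253 270.15533980582524 [ 0.43003479 -0.30071316  0.041     ] 10 10
```

```bash
python3 - <<'E'
from h import *
t=dict(np.load("top0.npz"));s=dict(np.load("side0.npz"))
P=cloud(s)
for v in range(185,246,3): print(v,[tuple((P[v,u]*1000).round().astype(int).tolist()) for u in (225,240,253,254,255,270,285)])
P=cloud(t)
for v in range(222,236,1): print(v,[tuple((P[v,u]*1000).round().astype(int).tolist()) for u in range(269,279)])
E
```

```text
185 [(477, 81, 195), (520, 81, 190), (581, 239, 93), (584, 233, 96), (587, 232, 96), (635, 228, 92), (680, 207, 98)]
188 [(491, 237, 94), (538, 231, 91), (577, 213, 97), (581, 219, 93), (584, 218, 93), (630, 202, 96), (677, 194, 95)]
191 [(488, 218, 94), (535, 209, 94), (575, 202, 93), (577, 191, 99), (580, 194, 97), (628, 194, 90), (673, 177, 94)]
194 [(486, 201, 93), (531, 186, 96), (571, 176, 97), (575, 182, 93), (578, 181, 93), (623, 169, 95), (669, 159, 94)]
197 [(484, 182, 94), (529, 170, 95), (568, 158, 97), (572, 167, 92), (575, 166, 92), (620, 155, 93), (669, 157, 85)]
200 [(481, 159, 98), (528, 161, 90), (568, 160, 85), (570, 154, 89), (573, 156, 87), (639, 255, 18), (677, 195, 50)]
203 [(481, 161, 86), (529, 181, 67), (580, 246, 20), (582, 239, 24), (586, 242, 21), (634, 228, 24), (677, 192, 40)]
206 [(487, 246, 21), (527, 164, 67), (575, 216, 27), (581, 229, 19), (584, 227, 20), (629, 204, 27), (678, 196, 26)]
209 [(485, 229, 20), (527, 170, 52), (574, 212, 19), (577, 206, 22), (579, 200, 25), (612, 115, 75), (658, 108, 73)]
212 [(483, 207, 23), (520, 118, 75), (559, 113,
[... 2710 characters left out ...]
, 53), (547, 72, 56), (547, 69, 53), (548, 65, 49), (556, 63, -4), (555, 59, 5), (556, 55, -3)]
232 [(550, 89, -2), (551, 85, -4), (550, 81, 3), (550, 78, 1), (545, 72, 40), (544, 68, 51), (552, 66, -3), (552, 63, -4), (552, 59, -2), (552, 55, 1)]
233 [(546, 89, -3), (547, 85, -3), (547, 81, -2), (548, 78, -7), (546, 73, 9), (548, 70, -2), (548, 66, 0), (548, 62, 2), (548, 58, -2), (548, 55, 2)]
234 [(543, 88, -2), (543, 85, 0), (543, 81, -1), (542, 77, 6), (543, 73, 4), (543, 69, 3), (543, 65, 7), (544, 62, -1), (544, 58, 2), (544, 54, 1)]
235 [(539, 88, -1), (539, 84, -1), (539, 81, -2), (540, 77, -4), (539, 73, 2), (540, 69, 2), (541, 66, -6), (540, 62, 3), (541, 58, -5), (345, 23, 1481)]
```

```bash
python3 - <<'E'
from h import *
t=dict(np.load("top0.npz"))
crop(t,355,405,212,290,8,"pics/t_pen.png")
crop(t,262,290,215,243,20,"pics/t_knob.png")
E
```

```text
(no output)
```

View pics/t_pen.png

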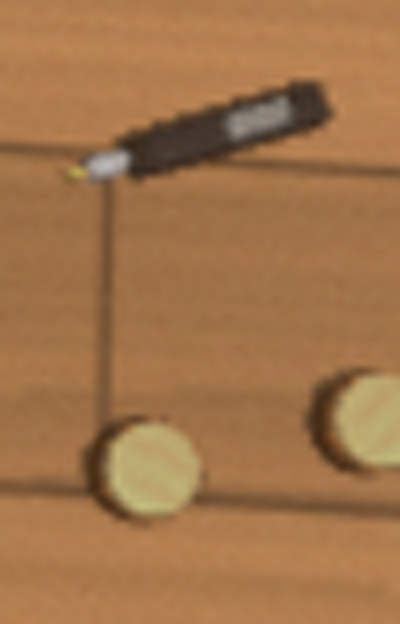

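View pics/t_knob.png

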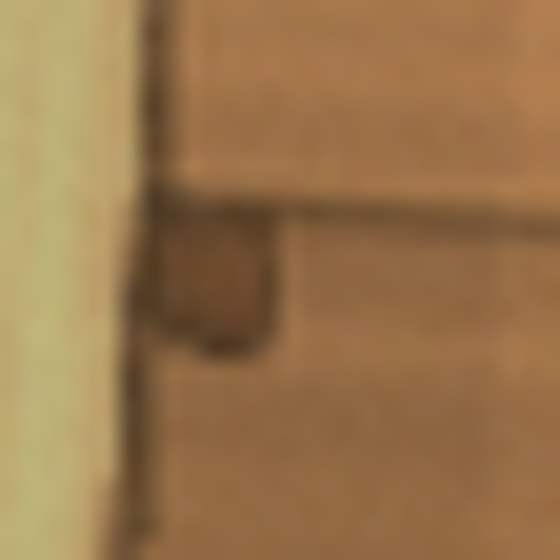

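```bash
python3 -m pendant '[[[0,0,5],[0,0,0],0],[[1,-3,3],[0,0,-5],0],[[3,-5,0],[0,0,-9],0],[[3,-5,0],[0,0,-9],0],[[3,-5,0],[0,0,-9],0],[[3,-5,0],[0,0,-9],0],[[3,-5,0],[0,0,-9],0],[[3,-5,0],[0,0,-9],0],[[3,-5,0],[0,0,-9],0],[[3,-5,0],[0,0,0],0],[[3,-5,0],[0,0,0],0],[[0,0,0],[0,0,0],0]]' 40
```

```text
clock: 1.6
position: [0.527, 0.0756, 0.3253]
ee_rot: [1.0, -0.028, -0.004, -0.001]
ft_force: [-0.6, 0.3, -0.4]
grip_width: 0.997
```

```bash
python3 -m pendant '[[[0.7,-4,0],[0,0,3.5],0],[[0.7,-4,0],[9,0,0],0],[[0.7,-4,-1],[9,0,0],0],[[0.7,-1,-2],[9,0,0],0],[[0,0,-3],[9,0,0],0],[[0,0,-3],[9,0,0],0],[[0,0,0],[0,0,0],0]]'; python3 -c "
from h import *
o=manip.get_obs();print(o['joint_pos'],R.from_quat(o['ee_rot']).as_matrix().round(3))
shot('side','s1');shot('top','t1')"
```

```text
clock: 2.48
position: [0.5557, -0.0511, 0.2319]
ee_rot: [0.919, 0.008, 0.003, -0.395]
ft_force: [-0.4, 0.0, 0.2]
grip_width: 1.001
[-0.04192547  0.46916763  0.58280998  1.62377162 -0.91728396  1.65718583
  0.7475881 ] [[ 1.     0.017 -0.002]
 [ 0.013 -0.688  0.726]
 [ 0.011 -0.726 -0.688]]
```

View pics/s1.png

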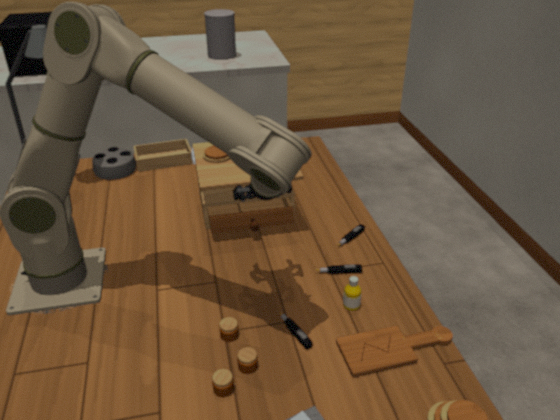

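View pics/t1.png

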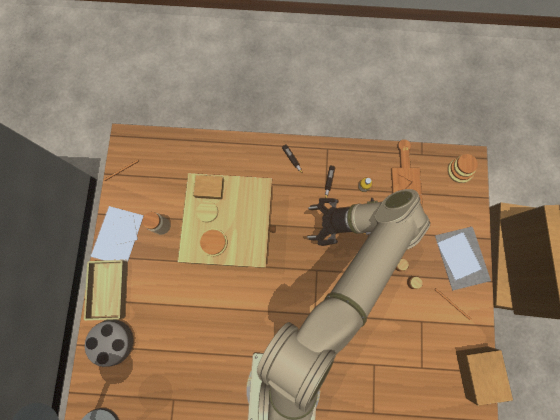

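```bash
python3 -m pendant '[[[0,1.8,-3.8],[0,0,0],0],[[0,1.8,-3.8],[0,0,0],0],[[0,1.8,-3.8],[0,0,0],0],[[0,2.4,-2.3],[0,0,0],0],[[0,2.4,-2.3],[0,0,0],0],[[0,0,0],[0,0,0],0]]'; python3 -c "
from h import *
o=manip.get_obs();print(o['position'])
c=shot('side');crop(c,200,320,160,260,6,'pics/s2.png')
"
```

```text
clock: 3.32
position: [0.5652, 0.0654, 0.0897]
ee_rot: [0.921, 0.028, 0.014, -0.387]
ft_force: [-0.8, 0.5, 0.1]
grip_width: 0.998
[0.56518038 0.06541564 0.08971394]
```

View pics/s2.png

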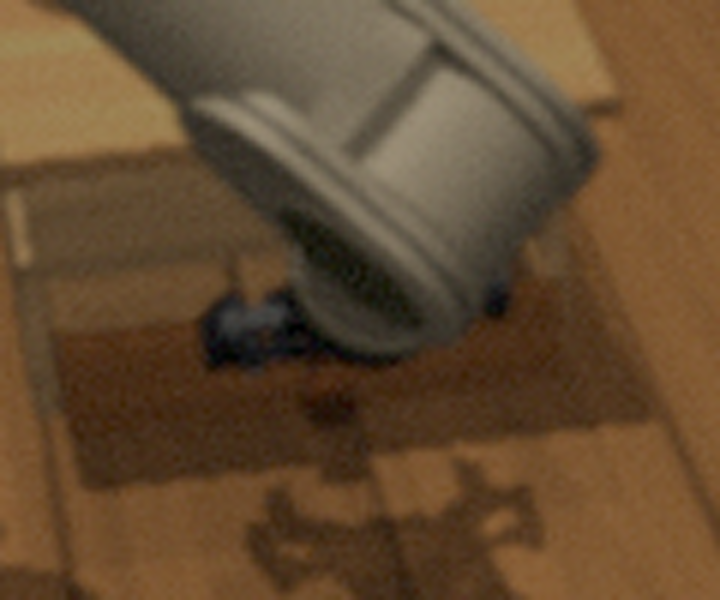

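```bash
cat >> h.py <<'E'
def fix(tilt=46,yaw=0.4,P=None):
    o=manip.get_obs();T=R.from_euler('z',yaw,degrees=True)*R.from_euler('x',180+tilt,degrees=True)
    q=R.from_quat(o['ee_rot']);c=[(t*q.inv()).as_rotvec(degrees=True) for t in (T,T*R.from_euler('z',180,degrees=True))]
    d=min(c,key=np.linalg.norm)
    print("pos",o['position'].round(4),"rot(deg)",d.round(1),"j",o['joint_pos'].round(2),"F",np.round(o['ft_force'],1),"w",round(float(o['grip_width']),3),"t",round(float(o['clock']),2))
    if P is not None: print("shift cm",((np.array(P)-o['position'])*100).round(2))
E
python3 -c "
from h import *
fix(46,.4,[.556,.075,.048])"
```

```text
pos [0.5661 0.0639 0.0909] rot(deg) [ 0.4  2.9 -1.8] j [-0.17  0.57  0.47  1.81 -1.05  1.34  0.88] F [0.5 0.2 1.1] w 0.998 t 3.38
shift cm [-1.01  1.11 -4.29]
```

```bash
python3 -m pendant '[[[-1.0,0,-1],[0.4,2.9,-1.8],0],[[0,0.5,-1.7],[0,0,0],0],[[0,0.5,-1.5],[0,0,0],0],[[0,0,0],[0,0,0],0]]'; python3 -c "
from h import *
fix(46,.4,[.556,.075,.048])"
```

```text
clock: 3.88
position: [0.5573, 0.0729, 0.0492]
ee_rot: [0.921, 0.002, 0.0, -0.39]
ft_force: [0.9, -0.4, 1.6]
grip_width: 0.999
pos [0.5573 0.0729 0.0492] rot(deg) [0.1 0.1 0.2] j [-0.17  0.62  0.46  1.83 -1.09  1.3   0.88] F [ 0.9 -0.4  1.6] w 0.999 t 3.88
shift cm [-0.13  0.21 -0.12]
```

Now close on the knob.

```bash
python3 -m pendant '[[[0,0,0],[0,0,0],120],[[0,0,0],[0,0,0],200],[[0,0,0],[0,0,0],255],[[0,0,0],[0,0,0],255],[[0,0,0],[0,0,0],255],[[0,0,0],[0,0,0],255]]' 50; python3 -c "
from h import *
fix(46,.4,[.556,.075,.048])"
```

```text
clock: 4.62
position: [0.5573, 0.0722, 0.0497]
ee_rot: [0.921, 0.002, 0.0, -0.39]
ft_force: [-1.9, 1.0, -0.8]
grip_width: 0.309
pos [0.5573 0.0722 0.0497] rot(deg) [0.1 0.1 0.2] j [-0.17  0.62  0.46  1.83 -1.09  1.3   0.88] F [-1.9  1.  -0.8] w 0.309 t 4.62
shift cm [-0.13  0.28 -0.17]
```

```bash
python3 -m pendant '[[[0,-1,0],[0,0,0],255],[[0,-1.5,0],[0,0,0],255],[[0,-1.5,0],[0,0,0],255],[[0,-1.5,0],[0,0,0],255],[[0,-1.5,0],[0,0,0],255],[[0,-1.5,0],[0,0,0],255],[[0,-1.5,0],[0,0,0],255],[[0,-1.5,0],[0,0,0],255],[[0,0,0],[0,0,0],255]]'; python3 -c "
from h import *
fix(46,.4,[.556,-.050,.049])"
```

```text
clock: 5.75
position: [0.5574, -0.0527, 0.0497]
ee_rot: [0.921, 0.001, 0.001, -0.389]
ft_force: [-0.3, -2.2, 1.6]
grip_width: 0.31
pos [ 0.5574 -0.0527  0.0497] rot(deg) [0.2 0.1 0.3] j [ 0.01  0.71  0.52  1.71 -1.02  1.46  0.98] F [-0.3 -2.2  1.6] w 0.31 t 5.75
shift cm [-0.14  0.27 -0.07]
```

```bash
python3 -m pendant '[[[0,0,0],[0,0,0],150],[[0,0,0],[0,0,0],60],[[0,0,0],[0,0,0],0],[[0,0,0],[0,0,0],0],[[0,-1.5,1.5],[0,0,0],0],[[0,-2,3],[0,0,0],0],[[0,-2,4],[-9,0,0],0],[[0,-2,4],[-9,0,0],0],[[0,-2,4],[-9,0,0],0],[[0,-3,2],[-9,0,0],0],[[0,-3,0],[-9,0,0],0],[[0,0,0],[0,0,0],0]]'; python3 -c "
from h import *
fix(0,19.6)
c=shot('top','t3');c=shot('side','s3')"
```

```text
clock: 7.25
position: [0.5558, -0.2204, 0.2499]
ee_rot: [1.0, -0.006, 0.006, 0.005]
ft_force: [0.7, 0.2, -0.9]
grip_width: 1.003
pos [ 0.5558 -0.2204  0.2499] rot(deg) [ 0.4  0.8 20.3] j [-0.38  0.33  0.86  1.59 -0.26  1.33  0.49] F [ 0.7  0.2 -0.9] w 1.003 t 7.25
```

View pics/t3.png

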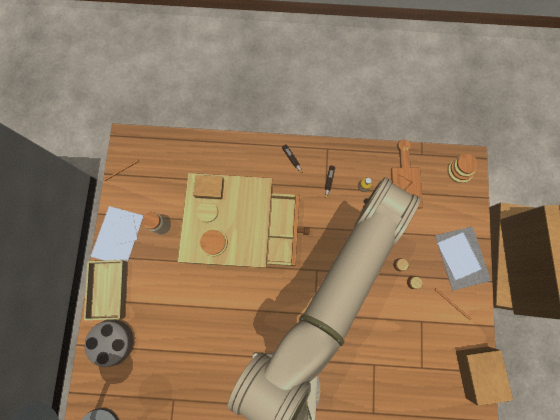

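View pics/s3.png

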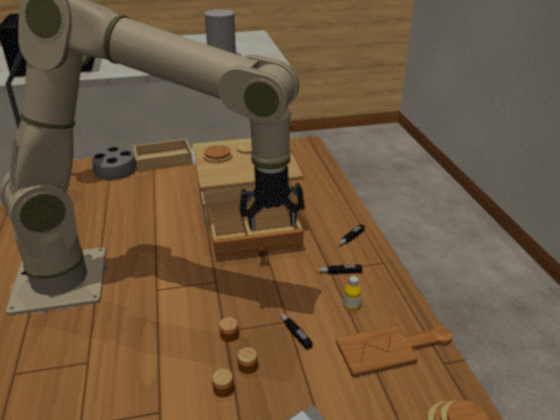

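```bash
python3 - <<'E'
from h import *
t=dict(np.load("top0.npz"));s=dict(np.load("side0.npz"))
r=ray(t,394.9,224.1,.015);f=ray(t,370.9,231.9,.015);p=ray(t,362.7,233.0,.01)
print(r,f,p,np.linalg.norm(r-f),np.linalg.norm((r-p)[:2]))
d=(f-r)/np.linalg.norm(f-r);print(np.degrees(np.arctan2(d[1],d[0])), "origin",r+d*.065,f-d*.025)
crop(s,275,320,305,355,12,"pics/s_pen.png")
print(proj(s,[r+d*.045,r,f,p,[.430,-.301,.041]]).round(1))
c=shot("top");P=cloud(c);crop(c,255,320,180,280,8,"pics/t_drawer.png")
for v in(205,231,255): print([tuple((P[v,u]*1000).round().astype(int).tolist()) for u in range(266,310,2)])
print([tuple((P[v,284]*1000).round().astype(int).tolist()) for v in range(186,272,2)])
E
```

```text
[ 0.60827949 -0.38268097  0.015     ] [ 0.57282789 -0.2930588   0.015     ] [ 0.56744606 -0.26343899  0.01      ] 0.09637919780812919 0.12603974558179945
111.58213296741052 origin [ 0.58437025 -0.32223804  0.015     ] [ 0.58202376 -0.31630608  0.015     ]
[[298.6 331.6]
 [309.7 343.4]
 [286.6 318.8]
 [281.9 312.4]
 [228.8 322.3]]
[(612, 96, 200), (613, 90, 197), (650, 91, 23), (650, 84, 21), (650, 76, 24), (652, 69, 17), (653, 61, 18), (652, 54, 23), (652, 46, 25), (654, 39, 17), (653, 31, 24), (654, 24, 24), (655, 16, 22), (655, 8, 22), (656, 1, 23), (646, -6, 72), (645, -13, 78), (661, -22, 3), (663, -30, -3), (663, -38, 1), (663, -45, 2), (664, -53, -1)]
[(525, 90, 201), (526, 84, 192), (552, 85, 15), (551, 77, 21), (552, 70, 18), (553, 62, 16), (553, 55, 23), (553, 47, 22), (345, 23, 1481), (554, 32, 20), (555, 25, 20), (556, 17, 19), (556, 10, 20), (556, 3, 26), (549, -4, 71), (549, -11, 75), (553, -19, 57), (553, -26, 56), (553, -33, 61), (553, -40, 64), (555, -48, 56), (554, -55, 61)]
[(446, 84, 204), (462, 86, 19), (462, 78, 24), (463, 71, 18), (463, 63, 21), (463, 56, 20), (
[... 182 characters left out ...]
1, -41, 1), (472, -48, -1), (473, -56, -7), (473, -63, 0)]
[(732, 44, 4), (725, 43, 0), (719, 43, -8), (709, 42, 0), (685, 41, 68), (680, 40, 57), (679, 40, 29), (673, 40, 19), (665, 39, 22), (658, 39, 18), (650, 38, 20), (641, 38, 25), (634, 37, 24), (626, 37, 24), (618, 36, 23), (611, 36, 21), (603, 35, 22), (596, 35, 23), (588, 34, 25), (581, 34, 21), (573, 34, 19), (566, 33, 17), (557, 33, 27), (550, 32, 26), (537, 31, 67), (529, 31, 68), (528, 31, 24), (521, 30, 19), (513, 30, 23), (505, 29, 25), (499, 29, 18), (491, 28, 22), (484, 28, 22), (476, 27, 22), (469, 27, 18), (461, 26, 28), (454, 26, 22), (446, 25, 29), (437, 25, 62), (430, 24, 69), (426, 24, 0), (419, 24, -1), (412, 23, -6)]
```

View pics/t_drawer.png

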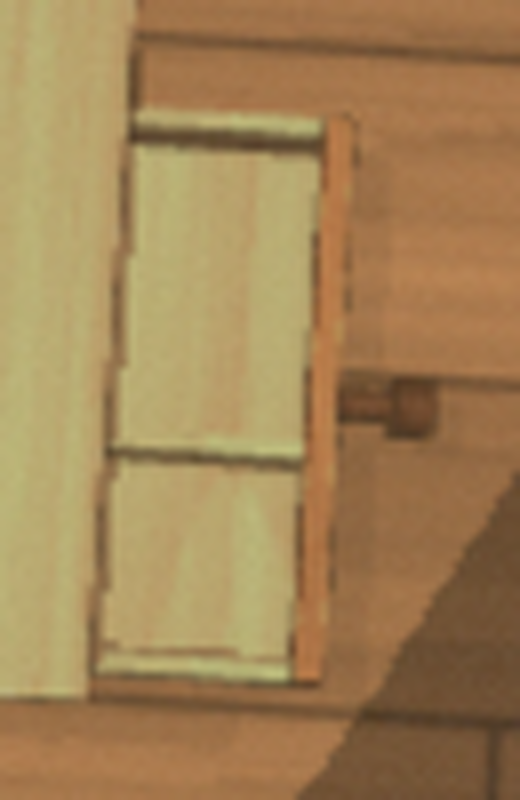

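View pics/s_pen.png

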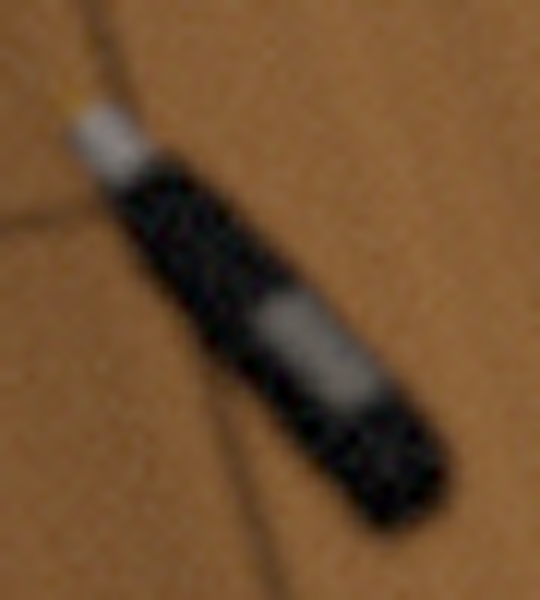

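```bash
python3 -m pendant '[[[1.4,-4.5,0],[0.2,0.4,7],120],[[1.4,-4.5,0],[0.2,0.4,7],120],[[1.4,-4.5,0],[0,0,7],120],[[0,0,-5],[0,0,0],120],[[0,0,-4],[0,0,0],120],[[0,0,-3],[0,0,0],120],[[0,0,0],[0,0,0],120]]'; python3 -c "
from h import *
fix(0,20.5,[.598,-.356,.020])
c=shot('side');crop(c,240,370,240,380,5,'pics/s4.png')"
```

```text
clock: 8.28
position: [0.5939, -0.3602, 0.1186]
ee_rot: [0.984, 0.178, -0.004, -0.013]
ft_force: [-0.8, 0.1, 1.2]
grip_width: 0.528
pos [ 0.5939 -0.3602  0.1186] rot(deg) [-1.4 -0.7 -0. ] j [ 0.03  0.68  0.7   1.41 -0.46  1.24  1.13] F [-0.8  0.1  1.2] w 0.528 t 8.28
shift cm [ 0.41  0.42 -9.86]
```

View pics/s4.png

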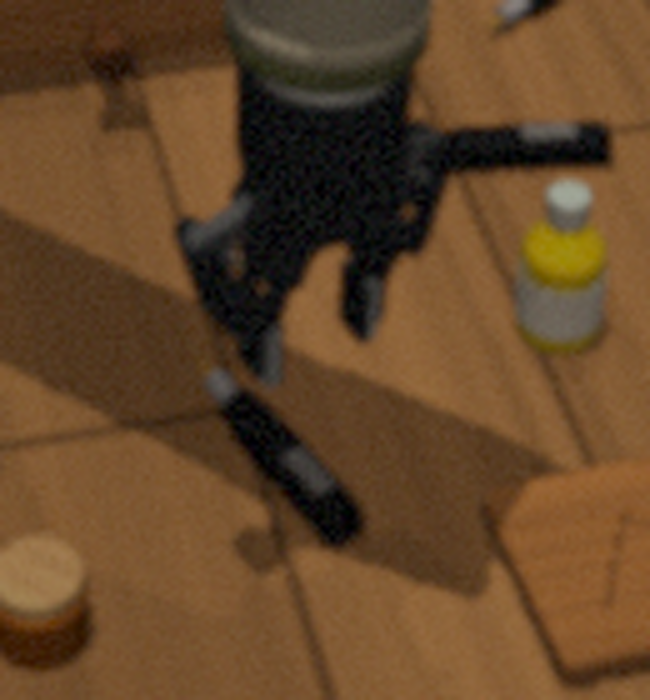

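```bash
python3 -m pendant '[[[0.4,0.4,-2.5],[-1.4,-0.7,0],120],[[0,0,-2.5],[0,0,0],120],[[0,0,-2],[0,0,0],120],[[0,0,-1.5],[0,0,0],120],[[0,0,0],[0,0,0],120]]'; python3 -c "
from h import *
fix(0,20.5,[.598,-.356,.020])
c=shot('side');crop(c,240,370,240,380,5,'pics/s5.png')"
```

```text
clock: 8.95
position: [0.6013, -0.3597, 0.0401]
ee_rot: [0.984, 0.177, 0.005, 0.003]
ft_force: [0.0, -0.1, 0.1]
grip_width: 0.53
pos [ 0.6013 -0.3597  0.0401] rot(deg) [0.2 0.7 0.1] j [ 0.03  0.75  0.66  1.48 -0.5   1.07  1.15] F [ 0.  -0.1  0.1] w 0.53 t 8.95
shift cm [-0.33  0.37 -2.01]
```

View pics/s5.png

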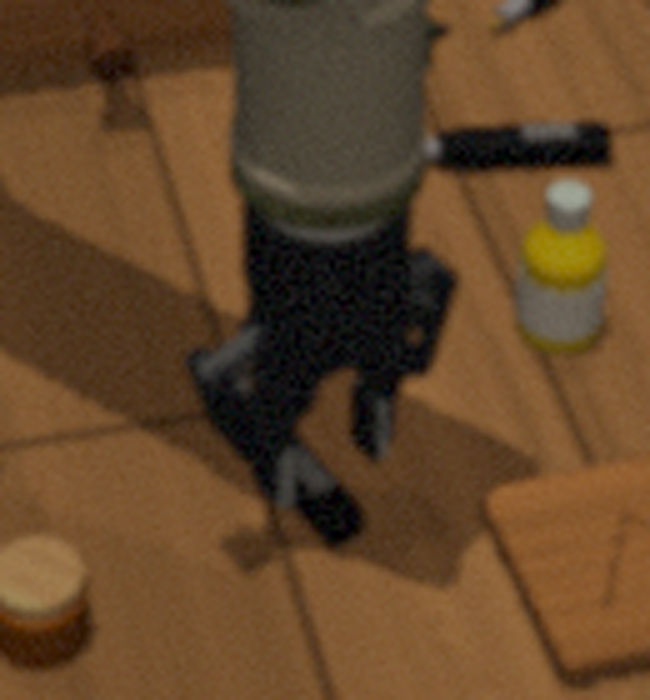

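```bash
python3 -m pendant '[[[-0.3,0.4,-1.2],[0,0,0],120],[[0,0,-0.7],[0,0,0],120],[[0,0,0],[0,0,0],120],[[0,0,0],[0,0,0],160],[[0,0,0],[0,0,0],190],[[0,0,0],[0,0,0],255],[[0,0,0],[0,0,0],255],[[0,0,0],[0,0,0],255]]' 40; python3 -c "
from h import *
fix(0,20.5,[.598,-.356,.020])"
```

```text
clock: 10.0
position: [0.5994, -0.3564, 0.0229]
ee_rot: [0.984, 0.177, 0.007, 0.004]
ft_force: [0.6, 0.5, -1.0]
grip_width: 0.247
pos [ 0.5994 -0.3564  0.0229] rot(deg) [0.3 0.9 0.1] j [ 0.03  0.76  0.65  1.5  -0.51  1.04  1.16] F [ 0.6  0.5 -1. ] w 0.247 t 10.0
shift cm [-0.14  0.04 -0.29]
```

```bash
python3 -m pendant '[[[0,0,0],[0,0,0],150],[[0,0,0],[0,0,0],120],[[0,0,0.2],[0,0,0],120],[[-0.1,0.3,0.1],[7,2.6,0],120],[[-0.2,0.4,-0.1],[7,2.6,0],120],[[0,0,-0.2],[0,0,0],120],[[0,0,0],[0,0,0],120]]' 40; python3 -c "
from h import *
fix(15,20.5,[.596,-.349,.022])"
```

```text
clock: 10.88
position: [0.5973, -0.3482, 0.0235]
ee_rot: [0.976, 0.176, -0.016, -0.126]
ft_force: [0.6, 0.3, 0.2]
grip_width: 0.525
pos [ 0.5973 -0.3482  0.0235] rot(deg) [0.1 0.9 0.2] j [ 0.2   0.87  0.57  1.29 -0.59  1.34  1.21] F [0.6 0.3 0.2] w 0.525 t 10.88
shift cm [-0.13 -0.08 -0.15]
```

```bash
python3 -m pendant '[[[0,0,-0.1],[0,0,0],120],[[0,0,0],[0,0,0],160],[[0,0,0],[0,0,0],200],[[0,0,0],[0,0,0],255],[[0,0,0],[0,0,0],255],[[0,0,0],[0,0,0],255],[[0,0,1],[0,0,0],255],[[0,0,2],[0,0,0],255],[[0,0,4],[0,0,0],255],[[0,0,4],[0,0,0],255],[[0,0,4],[0,0,0],255],[[0,0,0],[0,0,0],255]]' 40; python3 -c "
from h import *
fix(15,0.4,[.484,0,.16])
c=shot('side');crop(c,220,380,200,360,5,'pics/s6.png')"
```

```text
clock: 12.38
position: [0.5979, -0.347, 0.1855]
ee_rot: [0.976, 0.177, -0.014, -0.123]
ft_force: [0.5, -0.3, -0.7]
grip_width: 0.249
pos [ 0.5979 -0.347   0.1855] rot(deg) [  0.7   1.1 -20. ] j [ 0.18  0.72  0.63  1.18 -0.53  1.58  1.14] F [ 0.5 -0.3 -0.7] w 0.249 t 12.38
shift cm [-11.39  34.7   -2.55]
```

View pics/s6.png

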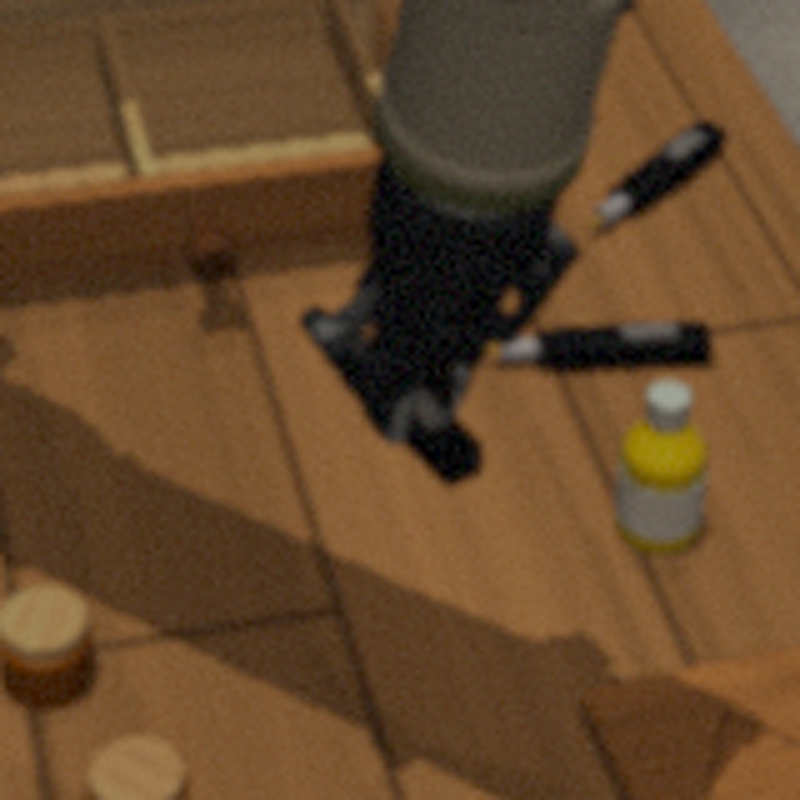

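```bash
python3 -m pendant '[[[-1.6,3,0],[0.3,0.5,-4],255],[[-1.6,4.5,0],[0.3,0.5,-4],255],[[-1.6,4.5,-0.5],[0,0,-4],255],[[-1.6,4.5,-0.5],[0,0,-4],255],[[-1.6,4.5,-0.5],[0,0,-4],255],[[-1.6,4.5,-0.5],[0,0,0],255],[[-1.6,4,-0.5],[0,0,0],255],[[0,1,0],[0,0,0],255],[[0,0,0],[0,0,0],255]]'; python3 -c "
from h import *
fix(15,0.4,[.484,0.042,.0465])"
```

```text
clock: 13.55
position: [0.4757, -0.031, 0.1522]
ee_rot: [0.991, -0.002, -0.005, -0.134]
ft_force: [0.6, -0.5, -0.7]
grip_width: 0.248
pos [ 0.4757 -0.031   0.1522] rot(deg) [-0.4 -0.5  0.5] j [-0.46  0.14  0.66  1.97 -0.38  1.15  0.37] F [ 0.6 -0.5 -0.7] w 0.248 t 13.55
shift cm [  0.83   7.3  -10.57]
```

```bash
python3 -m pendant '[[[0.4,0,-1.5],[-0.4,-0.5,0.5],255],[[0.4,0.5,-2],[0,0,0],255],[[0,1.5,-1],[0,0,0],255],[[0,2,0],[0,0,0],255],[[0,2,0],[0,0,0],255],[[0,0.8,0],[0,0,0],255],[[0,0,0],[0,0,0],255]]'; python3 -c "
from h import *
fix(15,0.4,[.484,0.042,.0465])
c=shot('side');crop(c,190,330,140,270,5,'pics/s7.png');c=shot('top');crop(c,200,360,150,290,5,'pics/t7.png')"
```

```text
clock: 14.42
position: [0.4849, 0.034, 0.1015]
ee_rot: [0.992, -0.0, -0.001, -0.127]
ft_force: [0.0, -0.2, -1.0]
grip_width: 0.246
pos [0.4849 0.034  0.1015] rot(deg) [ 0.4 -0.1  0.4] j [-0.54  0.21  0.6   2.02 -0.44  1.01  0.3 ] F [ 0.  -0.2 -1. ] w 0.246 t 14.43
shift cm [-0.09  0.8  -5.5 ]
```

View pics/s7.png

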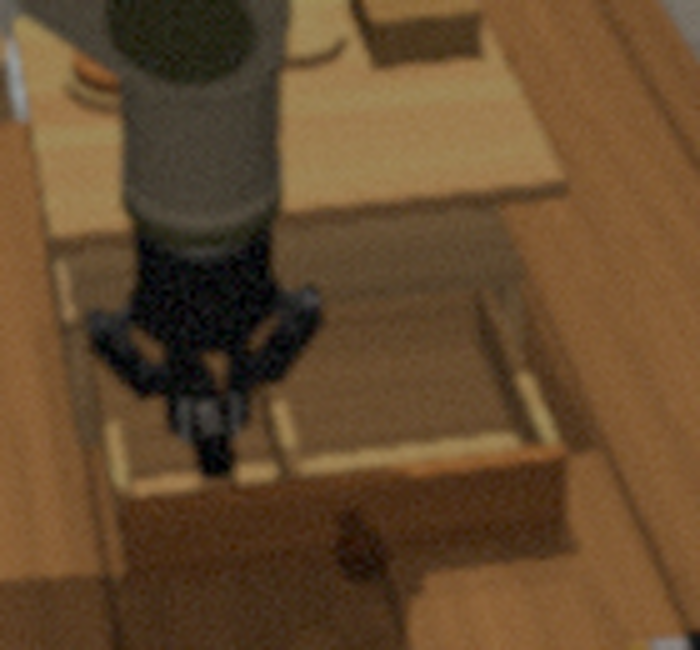

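View pics/t7.png

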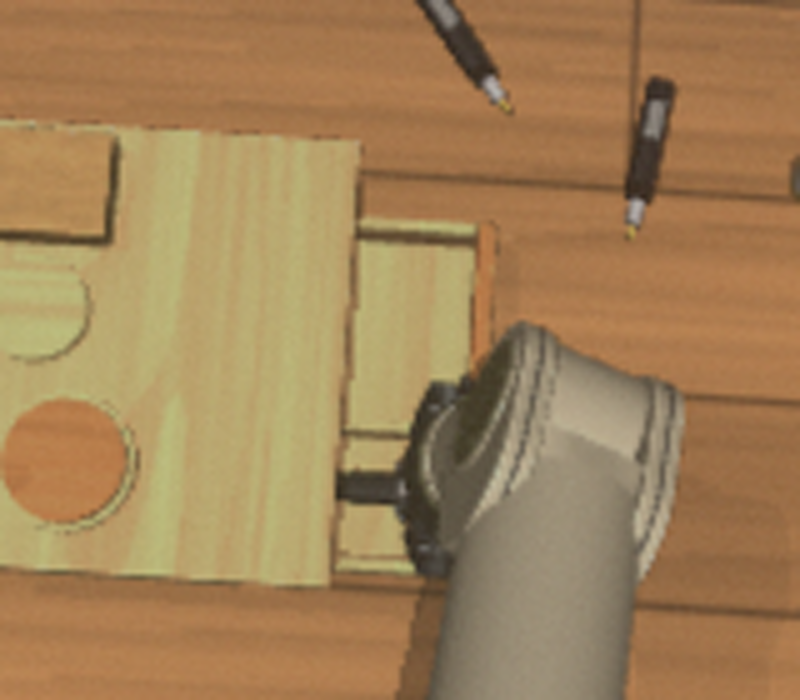

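```bash
python3 -m pendant '[[[0,0.4,-2],[0,0,0],255],[[0,0.4,-1.5],[0,0,0],255],[[0,0,-1],[0,0,0],255],[[0,0,0],[0,0,0],255]]'; python3 -c "
from h import *
fix(15,0.4,[.484,0.042,.0465])"
```

```text
clock: 15.02
position: [0.4909, 0.0421, 0.068]
ee_rot: [0.991, -0.001, 0.004, -0.135]
ft_force: [0.2, 0.1, -1.0]
grip_width: 0.246
pos [0.4909 0.0421 0.068 ] rot(deg) [-0.5  0.5  0.6] j [-0.52  0.27  0.58  2.04 -0.52  0.95  0.37] F [ 0.2  0.1 -1. ] w 0.246 t 15.03
shift cm [-0.69 -0.01 -2.15]
```

```bash
python3 -m pendant '[[[-0.6,0,-0.8],[-0.5,0.5,0.6],255],[[-0.1,0,-0.7],[0,0,0],255],[[0,0,-0.3],[0,0,0],255],[[0,0,0],[0,0,0],255]]'; python3 -c "
from h import *
fix(15,0.4,[.484,0.042,.0465])"
```

```text
clock: 15.52
position: [0.4938, 0.0442, 0.068]
ee_rot: [0.99, 0.003, 0.008, -0.141]
ft_force: [-0.4, 0.6, -1.8]
grip_width: 0.246
pos [0.4938 0.0442 0.068 ] rot(deg) [-1.3  1.   0.2] j [-0.51  0.28  0.57  2.04 -0.54  0.94  0.39] F [-0.4  0.6 -1.8] w 0.246 t 15.53
shift cm [-0.98 -0.22 -2.15]
```

```bash
python3 -c "
from h import *
print(manip.get_obs()['tau'].round(1), manip.get_obs()['torque'])
c=shot('side');crop(c,130,290,40,270,3.4,'pics/s8.png');c=shot('top');crop(c,200,360,150,290,5,'pics/t8.png')"
```

```text
[  0.3 -43.8   6.  -30.8  -1.1   0.7   0. ] [-0.32317577  0.01771416  0.02581127]
```

View pics/s8.png

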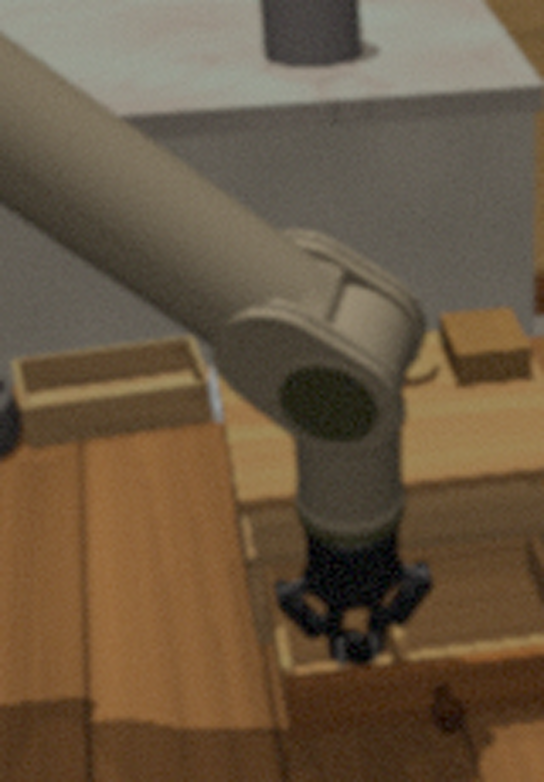

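View pics/t8.png

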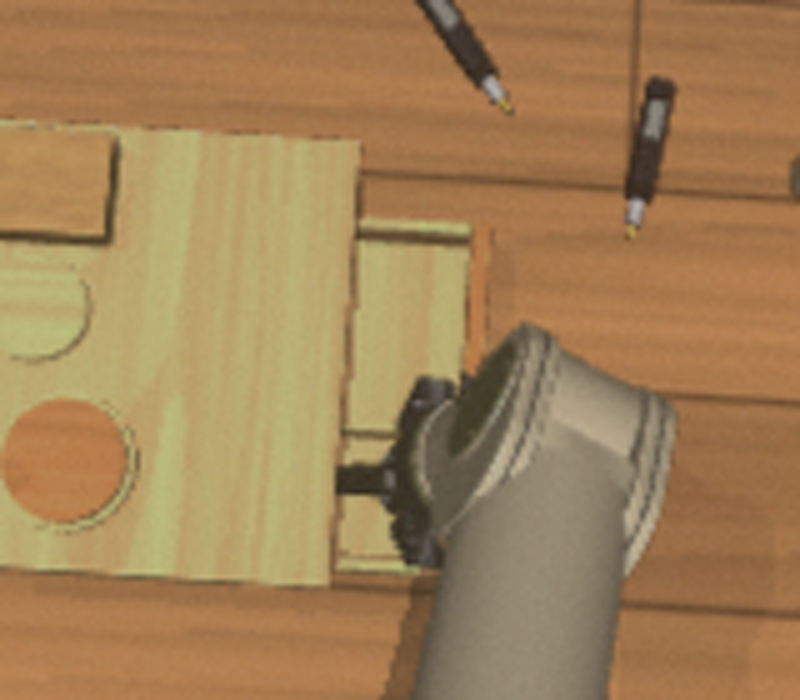

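```bash
python3 -c "
from h import *
o=manip.get_obs();print(o['torque'],o['joint_velocities'].round(3))
for n in('top','side'):
    c=shot(n);P=cloud(c);X=P.reshape(-1,3)
    ok=(X[:,0]>.38)&(X[:,0]<.60)&(X[:,1]>-.2)&(X[:,1]<.15)
    for z in np.arange(.08,.45,.02):
        m=ok&(abs(X[:,2]-z)<.01)
        col=c['pixels'].reshape(-1,3).astype(int)
        g=m&((col.max(1)-col.min(1))<35)
        if g.sum(): print(n,round(z,2),g.sum(),'x',X[g,0].min().round(3),X[g,0].max().round(3),'y',X[g,1].min().round(3),X[g,1].max().round(3))
    if n=='top':
        print('drawer front',[tuple((P[205,u]*1000).round().astype(int).tolist()) for u in range(286,304,1)])
"
```

```text
[-0.02151492  0.19470404  0.03034639] [-0.003  0.008 -0.    -0.003  0.    -0.005 -0.003]
top 0.08 17 x 0.469 0.509 y 0.045 0.061
top 0.1 27 x 0.457 0.538 y 0.03 0.049
top 0.12 28 x 0.442 0.543 y 0.015 0.045
top 0.14 76 x 0.429 0.556 y 0.011 0.039
top 0.16 20 x 0.434 0.553 y 0.018 0.032
top 0.18 6 x 0.458 0.503 y 0.027 0.046
top 0.2 35 x 0.458 0.523 y 0.023 0.084
top 0.22 19 x 0.462 0.506 y 0.024 0.042
top 0.24 11 x 0.462 0.515 y 0.024 0.036
top 0.26 47 x 0.462 0.529 y 0.012 0.036
top 0.28 28 x 0.472 0.523 y 0.012 0.027
top 0.3 34 x 0.477 0.534 y 0.001 0.022
top 0.32 5 x 0.495 0.523 y 0.004 0.015
top 0.34 1 x 0.512 0.512 y 0.007 0.007
top 0.36 12 x 0.474 0.527 y -0.003 0.017
top 0.38 56 x 0.455 0.547 y -0.093 0.019
top 0.4 131 x 0.436 0.549 y -0.105 0.021
top 0.42 171 x 0.427 0.544 y -0.102 0.02
top 0.44 187 x 0.414 0.53 y -0.097 0.015
drawer front [(655, 31, 18), (655, 27, 19), (654, 24, 23), (654, 20, 23), (655, 16, 22), (655, 12, 23), (655, 8, 20), (654, 5, 27), (645, 2, 73), (645, -2, 74), (644, -5, 79), (646, -9, 69), (661, -15, 3), (662, -19, 0), (662, -22, 1), (663, -26, -2), (662, -30, 1), (662, -34, 2)]
side 0.08 95 x 0.467 0.516 y -0.003 0.047
side 0.1 136 x 0.442 0.539 y 0.005 0.046
side 0.12 129 x 0.434 0.55 y 0.003 0.043
side 0.14 225 x 0.427 0.556 y -0.006 0.032
side 0.16 85 x 0.442 0.552 y -0.028 0.028
side 0.18 140 x 0.453 0.546 y -0.033 0.084
side 0.2 168 x 0.453 0.527 y -0.04 0.002
side 0.22 92 x 0.449 0.528 y -0.05 -0.009
side 0.24 185 x 0.447 0.528 y -0.054 -0.007
side 0.26 165 x 0.448 0.529 y -0.059 -0.014
side 0.28 164 x 0.45 0.524 y -0.066 -0.025
side 0.3 179 x 0.451 0.524 y -0.072 -0.037
side 0.32 107 x 0.449 0.523 y -0.09 -0.036
side 0.34 176 x 0.432 0.527 y -0.102 -0.05
side 0.36 260 x 0.411 0.522 y -0.111 -0.062
side 0.38 376 x 0.397 0.55 y -0.114 -0.029
side 0.4 522 x 0.39 0.55 y -0.117 -0.029
side 0.42 570 x 0.381 0.543 y -0.111 -0.026
side 0.44 559 x 0.38 0.527 y -0.105 -0.018
```

```bash
python3 -c "
from h import *
shot('side','s9');shot('top','t9')"
```

```text
(no output)
```

View pics/s9.png

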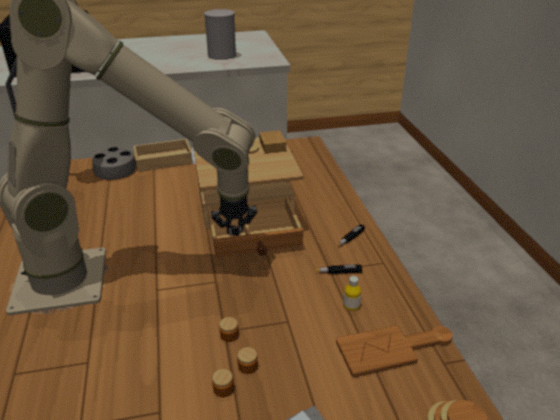

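View pics/t9.png

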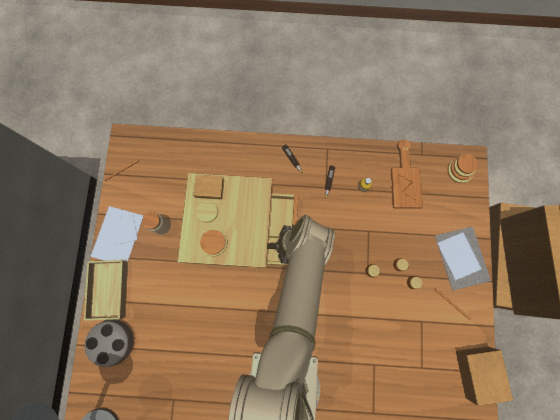

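```bash
python3 -m pendant '[[[-0.5,0,0.5],[0,0,0],255],[[-0.4,-0.2,0.5],[-0.6,0.5,0.2],255],[[0,0,0],[0,0,0],255]]'; python3 -c "
from h import *
fix(15,0.4,[.484,0.042,.0465])"
```

```text
clock: 16.2
position: [0.4839, 0.0404, 0.0771]
ee_rot: [0.991, 0.003, 0.003, -0.134]
ft_force: [-0.8, 0.7, -0.3]
grip_width: 0.247
pos [0.4839 0.0404 0.0771] rot(deg) [-0.5  0.4  0.1] j [-0.52  0.24  0.58  2.05 -0.5   0.96  0.36] F [-0.8  0.7 -0.3] w 0.247 t 16.2
shift cm [ 0.01  0.16 -3.06]
```

```bash
python3 -c "
from h import *
o=manip.get_obs();p=o['position']
c=shot('side');crop(c,205,275,190,260,10,'pics/s10.png')
z=p[2]-.0225
Q=[[p[0]+dx,p[1]-.036,z+dz] for dx in(-.011,.011) for dz in(0,.02)]
print(((proj(c,Q)-[205,190]+.5)*10).round())
print('front top inner',((proj(c,[[.484,-.003,.074],[.484,.002,.074],[.484,-.010,.074]])-[205,190]+.5)*10).round())
P=cloud(c)
for v in range(215,250,2): print(v,[tuple((P[v,u]*1000).round().astype(int).tolist()) for u in range(226,240,2)])
"
```

```text
[[252. 516.]
 [248. 459.]
 [328. 506.]
 [325. 449.]]
front top inner [[290. 470.]
 [288. 460.]
 [294. 485.]]
215 [(468, 4, 145), (473, 0, 147), (479, 10, 139), (485, 12, 137), (490, 10, 138), (495, 5, 140), (501, 7, 138)]
217 [(467, 5, 138), (473, 6, 136), (479, 13, 131), (501, 172, 24), (508, 180, 17), (495, 4, 134), (501, 10, 130)]
219 [(467, 9, 128), (473, 7, 129), (493, 163, 23), (499, 163, 22), (505, 157, 25), (495, 10, 124), (500, 4, 127)]
221 [(467, 14, 119), (486, 155, 22), (492, 155, 21), (497, 147, 25), (504, 152, 21), (496, 22, 109), (501, 18, 111)]
223 [(467, 20, 107), (484, 144, 22), (491, 145, 20), (497, 144, 20), (503, 144, 19), (495, 16, 106), (502, 21, 102)]
225 [(467, 18, 102), (476, 55, 76), (481, 43, 83), (485, 32, 90), (500, 124, 25), (495, 20, 97), (502, 29, 89)]
227 [(467, 24, 91), (473, 30, 86), (477, 7, 101), (482, 5, 102), (488, 7, 99), (496, 29, 83), (502, 30, 82)]
229 [(467, 24, 84), (471, 14, 90), (476, 3, 97), (482, 3, 97), (487, 2, 96), (494, 11, 89), (502, 31, 74)]
231 [(467, 33, 71), (472, 23, 77), (475, -1, 93), (481, -4, 94), (487, 3, 89), (492, -4,
[... 339 characters left out ...]
12, 77)]
239 [(462, -11, 75), (468, -7, 71), (473, -7, 70), (478, -11, 72), (484, -11, 71), (490, -10, 70), (496, -8, 67)]
241 [(461, -9, 66), (467, -11, 67), (472, -17, 70), (478, -9, 64), (484, -9, 63), (489, -11, 63), (495, -12, 63)]
243 [(461, -13, 62), (466, -17, 64), (472, -11, 59), (478, -7, 55), (483, -16, 61), (489, -7, 53), (494, -13, 57)]
245 [(460, -14, 56), (466, -11, 53), (472, -6, 48), (477, -11, 51), (483, -11, 50), (489, -12, 50), (494, -17, 53)]
247 [(460, -14, 49), (466, -10, 45), (471, -16, 49), (477, -13, 45), (482, -14, 45), (488, -13, 44), (494, -11, 41)]
249 [(459, -12, 41), (465, -10, 38), (471, -10, 37), (477, -12, 38), (483, -9, 34), (488, -12, 36), (494, -13, 35)]
```

View pics/s10.png

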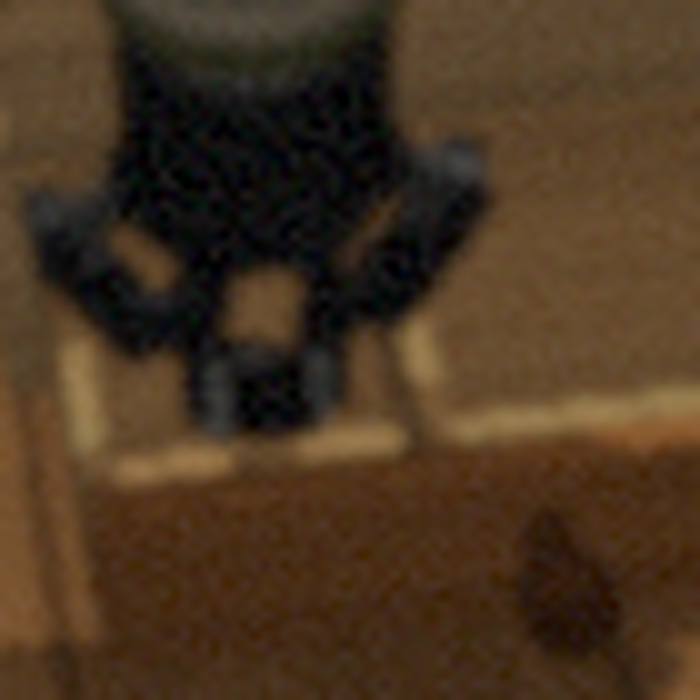

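```bash
python3 -c "
from h import *
c=shot('top');P=cloud(c);crop(c,255,305,215,275,12,'pics/t10.png')
for v in range(242,254): print(v,[tuple((P[v,u]*1000).round().astype(int).tolist()) for u in range(264,284,2)])
"
```

```text
242 [(489, 94, 198), (489, 87, 199), (509, 89, 22), (510, 81, 24), (510, 74, 22), (511, 67, 24), (511, 59, 21), (512, 52, 20), (490, 42, 212), (486, 35, 254)]
243 [(485, 94, 200), (486, 87, 195), (506, 89, 22), (506, 81, 21), (506, 74, 23), (507, 66, 23), (507, 59, 24), (501, 50, 84), (487, 42, 212), (482, 35, 261)]
244 [(482, 94, 194), (483, 87, 194), (502, 89, 18), (502, 81, 22), (503, 74, 21), (503, 66, 23), (504, 59, 19), (497, 50, 89), (484, 41, 215), (480, 35, 255)]
245 [(479, 93, 197), (480, 87, 195), (498, 88, 24), (495, 79, 58), (495, 72, 62), (495, 65, 70), (495, 57, 71), (495, 50, 74), (480, 41, 216), (477, 34, 255)]
246 [(475, 93, 201), (476, 86, 201), (491, 86, 58), (491, 79, 62), (491, 71, 70), (490, 64, 78), (491, 57, 77), (490, 50, 83), (478, 41, 211), (473, 34, 259)]
247 [(472, 93, 197), (473, 86, 196), (487, 86, 63), (487, 79, 65), (488, 71, 64), (487, 64, 75), (487, 57, 80), (487, 50, 82), (474, 41, 219), (471, 34, 251)]
248 [(469, 93, 197), (470, 86, 197), (484, 86, 58), (484, 78, 60), (483, 71, 73), (483, 64, 75), (483, 56, 83), (484, 49, 81), (471, 40, 213), (470, 34, 231)]
249 [(466, 92, 201), (466, 86, 203), (480, 85, 60), (480, 78, 63), (480, 71, 67), (479, 63, 81), (480, 56, 73), (480, 49, 80), (468, 40, 206), (467, 34, 220)]
250 [(463, 92, 197), (462, 85, 204), (476, 85, 60), (476, 78, 66), (476, 71, 67), (477, 63, 71), (477, 56, 76), (477, 49, 77), (466, 40, 200), (464, 34, 222)]
251 [(459, 92, 201), (460, 85, 200), (476, 86, 25), (473, 78, 56), (473, 70, 63), (473, 63, 66), (474, 56, 70), (471, 48, 98), (468, 41, 143), (461, 33, 217)]
252 [(456, 91, 202), (457, 85, 196), (472, 86, 21), (473, 79, 20), (473, 72, 21), (473, 64, 28), (475, 57, 17), (469, 48, 88), (465, 41, 138), (459, 33, 211)]
253 [(453, 91, 200), (453, 85, 199), (469, 86, 18), (469, 79, 21), (470, 71, 18), (470, 64, 26), (470, 56, 24), (466, 48, 80), (462, 40, 127), (457, 33, 199)]
```

View pics/t10.png

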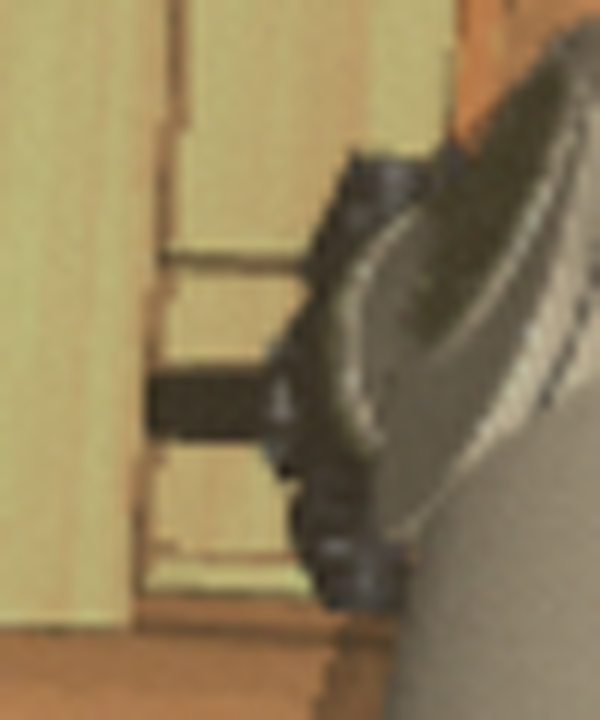

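```bash
python3 -m pendant '[[[0,0,0.8],[0,0,0],255],[[0,0,0.8],[0,0,0],255],[[0,0.8,0],[0,0,0],255],[[0,1.3,0],[0,0,0],255],[[0,0,0],[0,0,0],255]]' 25; python3 -c "
from h import *
fix(15,0.4,[.484,0.062,.0465])
c=shot('side');crop(c,205,275,190,260,10,'pics/s11.png')"
```

```text
clock: 16.92
position: [0.4839, 0.0637, 0.0938]
ee_rot: [0.991, 0.004, 0.003, -0.135]
ft_force: [0.2, 0.6, -0.6]
grip_width: 0.245
pos [0.4839 0.0637 0.0938] rot(deg) [-0.5  0.3  0. ] j [-0.57  0.21  0.57  2.04 -0.47  0.98  0.28] F [ 0.2  0.6 -0.6] w 0.245 t 16.93
shift cm [ 0.01 -0.17 -4.73]
```

View pics/s11.png

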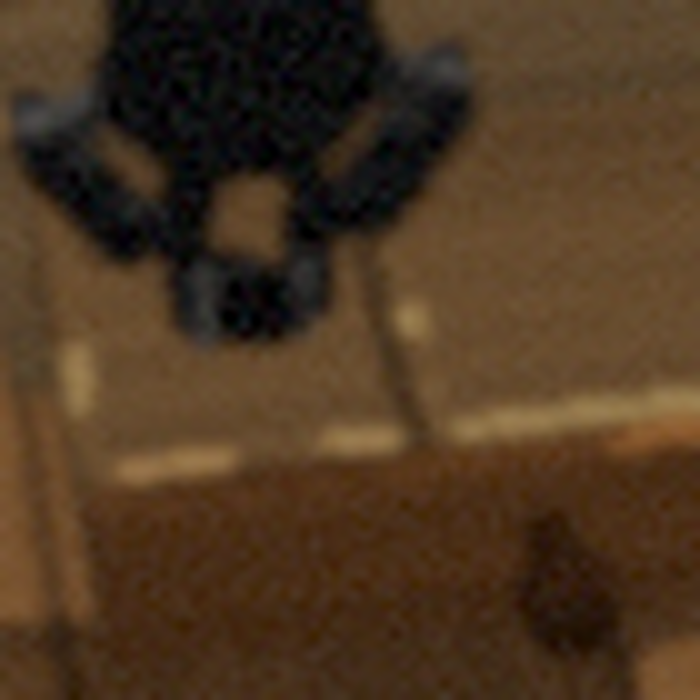

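```bash
python3 -m pendant '[[[0,0,-1],[0,0,0],255],[[0,0,-1],[0,0,0],255],[[0,0,-0.8],[0,0,0],255],[[0,0,-0.6],[0,0,0],255],[[0,0,0],[0,0,0],255]]' 20; python3 -c "
from h import *
fix(15,0.4,[.484,0.064,.046])"
```

```text
clock: 17.6
position: [0.4841, 0.0621, 0.0574]
ee_rot: [0.991, 0.002, 0.002, -0.135]
ft_force: [-1.7, -0.4, 5.9]
grip_width: 0.247
pos [0.4841 0.0621 0.0574] rot(deg) [-0.5  0.3  0.2] j [-0.54  0.28  0.56  2.06 -0.53  0.91  0.35] F [-1.7 -0.4  5.9] w 0.247 t 17.6
shift cm [-0.01  0.19 -1.14]
```

Tip is pressing on the floor (about 6 N), levelling the pen. A bit lower.

```bash
python3 -m pendant '[[[0,0,-0.6],[0,0,0],255],[[0,0,-0.5],[0,0,0],255],[[0,0,0],[0,0,0],255]]' 20; python3 -c "
from h import *
fix(15,0.4,[.484,0.064,.046])
c=shot('side');crop(c,205,275,190,260,10,'pics/s12.png')
c=shot('top');P=cloud(c)
for v in range(245,251): print(v,[tuple((P[v,u]*1000).round().astype(int).tolist()) for u in range(266,280,2)])"
```

```text
clock: 17.98
position: [0.4845, 0.0617, 0.0463]
ee_rot: [0.991, 0.002, 0.002, -0.136]
ft_force: [-2.3, -0.2, 7.5]
grip_width: 0.245
pos [0.4845 0.0617 0.0463] rot(deg) [-0.7  0.3  0.3] j [-0.53  0.3   0.55  2.06 -0.56  0.9   0.37] F [-2.3 -0.2  7.5] w 0.245 t 17.98
shift cm [-0.05  0.23 -0.03]
245 [(479, 87, 197), (496, 87, 40), (499, 81, 19), (497, 73, 47), (482, 61, 189), (478, 54, 231), (476, 47, 249)]
246 [(476, 87, 197), (492, 87, 51), (492, 80, 46), (492, 72, 52), (479, 61, 187), (475, 53, 230), (473, 47, 246)]
247 [(473, 86, 200), (488, 86, 50), (488, 79, 52), (489, 72, 53), (476, 61, 187), (472, 53, 229), (471, 47, 245)]
248 [(470, 86, 197), (484, 86, 49), (485, 79, 52), (485, 72, 53), (473, 61, 183), (469, 53, 226), (468, 46, 241)]
249 [(466, 86, 197), (481, 86, 51), (481, 79, 52), (482, 71, 52), (470, 60, 180), (468, 53, 202), (465, 46, 242)]
250 [(463, 86, 196), (477, 86, 48), (478, 78, 48), (478, 71, 54), (467, 60, 176), (465, 53, 196), (462, 46, 233)]
```

View pics/s12.png

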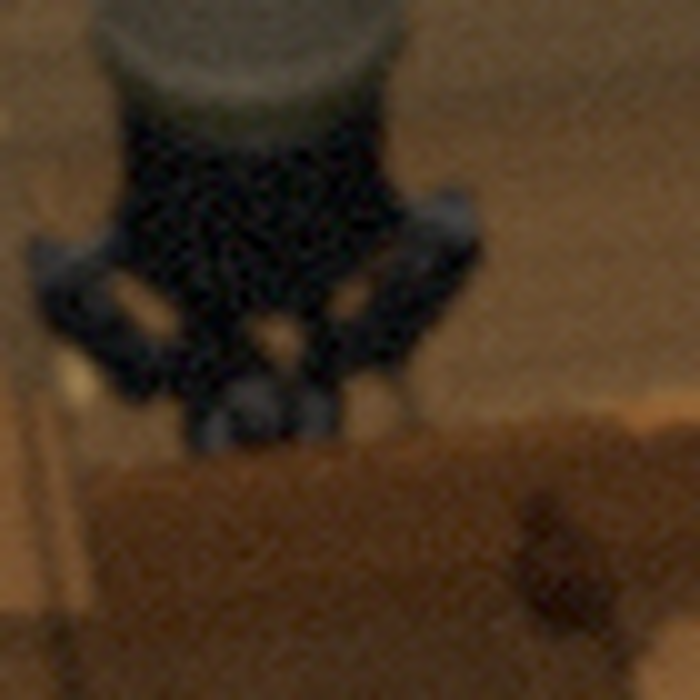

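```bash
python3 -m pendant '[[[0,0,0],[0,0,0],170],[[0,0,0],[0,0,0],140],[[0,0,0],[0,0,0],140],[[0,0,0],[0,0,0],140],[[0,0,0.8],[0,0,0],140],[[0,-0.3,1.5],[0,0,0],140],[[0,-0.5,2],[0,0,0],140],[[0,-1.5,2.5],[0,0,0],140],[[0,-4,2],[0,0,0],140],[[0,-5,2],[0,0,0],60],[[0,0,0],[0,0,0],0]]' 20; python3 -c "
from h import *
fix(0,0)
c=shot('side');crop(c,190,330,140,270,5,'pics/s13.png');c=shot('top');P=cloud(c);crop(c,240,340,160,290,5,'pics/t13.png')
for v in range(242,256,1): print(v,[tuple((P[v,u]*1000).round().astype(int).tolist()) for u in range(266,304,4)])
print('front',[tuple((P[195,u]*1000).round().astype(int).tolist()) for u in range(286,304,1)])"
```

```text
clock: 19.45
position: [0.4844, -0.0569, 0.1631]
ee_rot: [0.991, 0.001, 0.005, -0.136]
ft_force: [0.8, 0.4, -0.9]
grip_width: 0.856
pos [ 0.4844 -0.0569  0.1631] rot(deg) [-15.6   0.5  -0.2] j [-0.43  0.16  0.69  1.93 -0.4   1.18  0.43] F [ 0.8  0.4 -0.9] w 0.856 t 19.45
242 [(489, 88, 199), (510, 82, 19), (510, 67, 28), (512, 52, 15), (513, 37, 21), (514, 22, 17), (509, 8, 73), (518, -8, 1), (519, -23, 3), (520, -38, 2)]
243 [(486, 87, 198), (506, 81, 21), (507, 66, 26), (508, 52, 18), (509, 37, 23), (509, 22, 26), (505, 8, 72), (514, -8, 0), (516, -23, -2), (517, -38, -2)]
244 [(482, 87, 204), (503, 81, 12), (503, 66, 24), (504, 51, 21), (505, 37, 28), (506, 22, 24), (501, 8, 74), (510, -8, 1), (511, -23, 4), (513, -39, -5)]
245 [(480, 87, 195), (498, 81, 25), (499, 66, 24), (500, 51, 24), (502, 36, 20), (503, 22, 21), (498, 7, 70), (507, -9, -1), (508, -24, -3), (509, -39, -3)]
246 [(476, 87, 198), (493, 80, 39), (494, 65, 39), (495, 51, 40), (496, 36, 41), (498, 21, 31), (494, 7, 78), (503, -9, 2), (504, -24, -3), (505, -39, -2)]
247 [(473, 86, 198), (489, 79, 42), (490, 65, 44),
[... 928 characters left out ...]
4, 22), (471, 49, 22), (472, 34, 21), (473, 20, 22), (469, 6, 74), (477, -10, -1), (477, -25, 4), (478, -40, 4)]
254 [(450, 85, 201), (465, 78, 27), (467, 64, 19), (468, 49, 20), (469, 34, 18), (469, 19, 21), (466, 5, 67), (473, -10, 0), (474, -25, -1), (475, -40, -1)]
255 [(447, 85, 194), (462, 78, 21), (463, 63, 22), (464, 49, 23), (465, 34, 22), (466, 19, 22), (462, 5, 77), (469, -11, 3), (471, -26, -7), (471, -40, 6)]
front [(684, 33, 57), (682, 30, 66), (682, 26, 66), (681, 22, 72), (681, 19, 72), (683, 15, 68), (682, 11, 73), (682, 8, 72), (683, 4, 71), (682, 0, 73), (701, -5, -2), (700, -9, 2), (702, -13, -3), (701, -16, 1), (701, -20, 1), (704, -24, -8), (702, -28, 0), (701, -32, 3)]
```

View pics/s13.png

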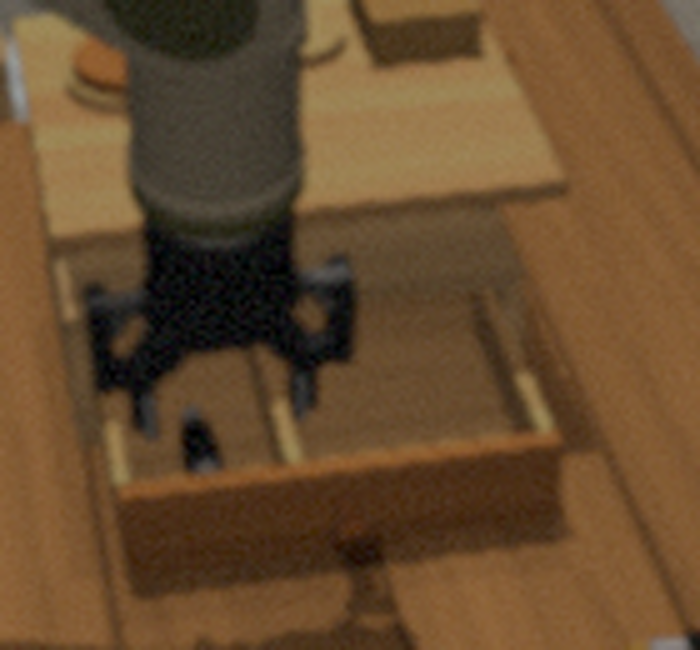

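View pics/t13.png

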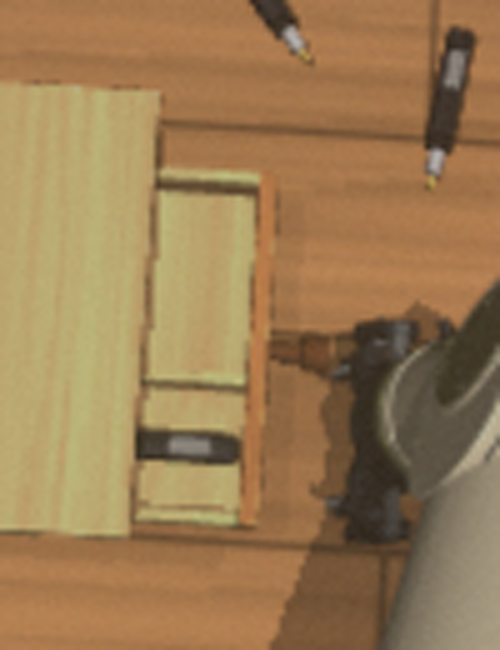

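```bash
python3 - <<'E'
from h import *
t=dict(np.load("top0.npz"));s=dict(np.load("side0.npz"))
for n,c in(("t",t),("s",s)):
    P=cloud(c);m=(np.hypot(P[...,0]-.43,P[...,1]+.30)<.035)&(P[...,2]>.034)&(P[...,2]<.05)
    Q=P[m];print(n,m.sum(),Q.mean(0).round(4),((Q.max(0)+Q.min(0))/2).round(4),np.ptp(Q,axis=0).round(3))
    m2=(np.hypot(P[...,0]-.43,P[...,1]+.30)<.04)&(P[...,2]>.008);Q=P[m2];print('all',((Q.max(0)+Q.min(0))/2).round(4),np.ptp(Q,axis=0).round(3))
fix(15,0,[.43,-.302,.16])
E
```

```text
t 113 [ 0.4298 -0.3     0.0408] [ 0.4291 -0.3001  0.0414] [0.04  0.041 0.014]
all [ 0.426  -0.2997  0.0282] [0.046 0.042 0.04 ]
s 210 [ 0.4283 -0.3056  0.0404] [ 0.4286 -0.3036  0.0401] [0.041 0.046 0.012]
all [ 0.4285 -0.3046  0.0272] [0.045 0.048 0.038]
pos [ 0.4838 -0.053   0.1615] rot(deg) [-0.7  0.4 -0.4] j [-0.43  0.16  0.68  1.93 -0.4   1.18  0.43] F [0.6 0.5 0.4] w 0.998 t 19.55
shift cm [ -5.38 -24.9   -0.15]
```

```bash
python3 -m pendant '[[[-0.9,-4,0],[-0.7,0.4,-0.4],0],[[-0.9,-4.2,0],[0,0,0],0],[[-0.9,-4.2,0],[0,0,0],0],[[-0.9,-4.2,0],[0,0,0],0],[[-0.9,-4.2,-1],[0,0,0],0],[[-0.9,-4,-2],[0,0,0],0],[[0,0,0],[0,0,0],0]]' 30; python3 -c "
from h import *
fix(15,0,[.429,-.302,.09])
c=shot('side');crop(c,160,320,230,400,4,'pics/s14.png')"
```

```text
clock: 20.42
position: [0.429, -0.2973, 0.1297]
ee_rot: [0.991, 0.008, -0.003, -0.132]
ft_force: [-0.4, 0.8, 0.6]
grip_width: 0.997
pos [ 0.429  -0.2973  0.1297] rot(deg) [-0.2 -0.2 -0.9] j [ 0.    0.42  0.8   1.78 -0.5   1.3   0.99] F [-0.4  0.8  0.6] w 0.997 t 20.43
shift cm [ 0.   -0.47 -3.97]
```

View pics/s14.png

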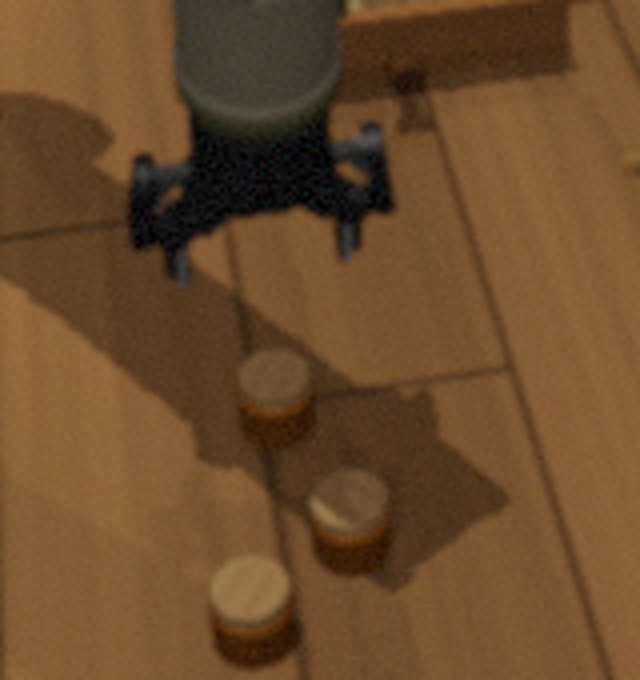

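```bash
python3 -m pendant '[[[0,-0.3,-2.5],[-0.2,-0.2,-0.9],0],[[0,-0.2,-2.5],[0,0,0],0],[[0,0,-2],[0,0,0],0],[[0,0,-1.5],[0,0,0],0],[[0,0,0],[0,0,0],0]]' 30; python3 -c "
from h import *
fix(15,0,[.429,-.302,.026])"
```

```text
clock: 21.1
position: [0.4349, -0.2935, 0.044]
ee_rot: [0.991, 0.006, 0.001, -0.133]
ft_force: [-1.2, -0.2, 1.3]
grip_width: 1.0
pos [ 0.4349 -0.2935  0.044 ] rot(deg) [-0.3  0.2 -0.7] j [ 0.05  0.55  0.73  1.83 -0.61  1.16  1.08] F [-1.2 -0.2  1.3] w 1.0 t 21.1
shift cm [-0.59 -0.85 -1.8 ]
```

```bash
python3 -m pendant '[[[-0.6,-0.8,-0.6],[-0.3,0.2,-0.7],0],[[0,0,-0.7],[0,0,0],0],[[0,0,-0.4],[0,0,0],0],[[0,0,0],[0,0,0],0]]' 30; python3 -c "
from h import *
fix(15,0,[.429,-.302,.026])
c=shot('side');crop(c,190,270,290,370,7,'pics/s15.png')"
```

```text
clock: 21.6
position: [0.4291, -0.3028, 0.0273]
ee_rot: [0.992, -0.001, 0.001, -0.129]
ft_force: [-0.1, -0.8, 1.0]
grip_width: 0.998
pos [ 0.4291 -0.3028  0.0273] rot(deg) [0.1 0.2 0.1] j [ 0.08  0.57  0.73  1.84 -0.63  1.13  1.1 ] F [-0.1 -0.8  1. ] w 0.998 t 21.6
shift cm [-0.01  0.08 -0.13]
```

View pics/s15.png

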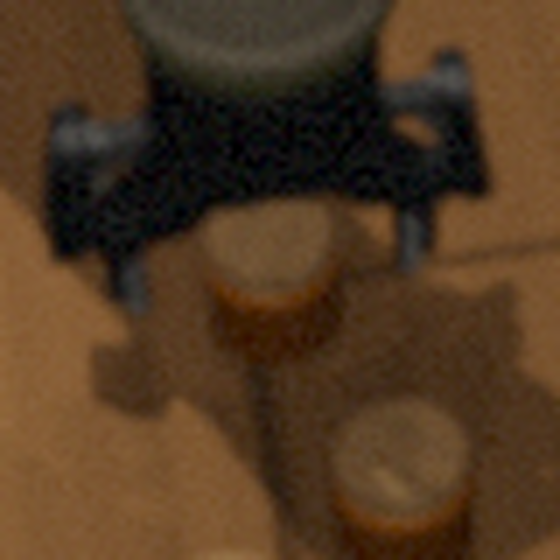

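```bash
python3 -m pendant '[[[0,0,0],[0,0,0],60],[[0,0,0],[0,0,0],110],[[0,0,0],[0,0,0],200],[[0,0,0],[0,0,0],255],[[0,0,0],[0,0,0],255],[[0,0,1],[0,0,0],255],[[0,0,2],[0,0,0],255],[[0,0,4],[0,0,0],255],[[0,0,4],[0,0,0],255],[[0,0,4],[0,0,0],255],[[0,0,0],[0,0,0],255]]' 35; python3 -c "
from h import *
fix(15,0.4,[.608,-.03,.16])
c=shot('side');crop(c,180,300,240,370,5,'pics/s16.png')"
```

```text
clock: 23.02
position: [0.4288, -0.3037, 0.1888]
ee_rot: [0.992, -0.001, 0.003, -0.128]
ft_force: [0.8, -0.9, -0.3]
grip_width: 0.521
pos [ 0.4288 -0.3037  0.1888] rot(deg) [0.2 0.4 0.6] j [-0.03  0.35  0.84  1.72 -0.45  1.39  0.93] F [ 0.8 -0.9 -0.3] w 0.521 t 23.02
shift cm [17.92 27.37 -2.88]
```

View pics/s16.png

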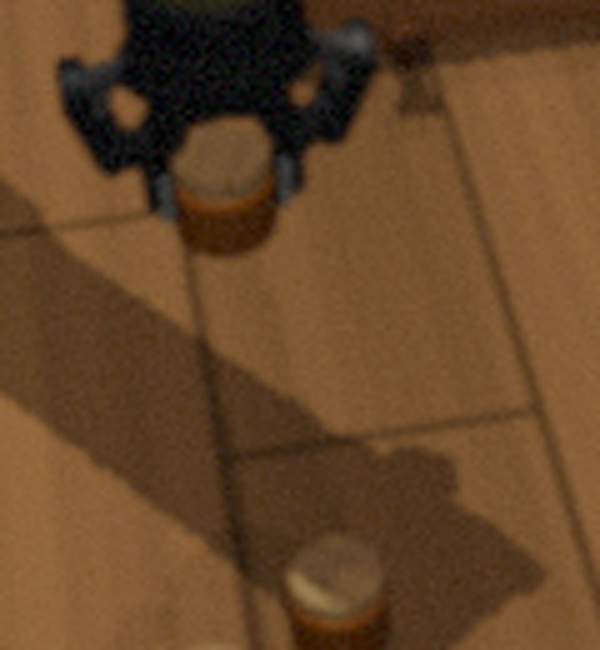

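```bash
python3 -m pendant '[[[2.5,3.5,0],[0.2,0.4,0.6],255],[[2.6,3.9,0],[0,0,0],255],[[2.6,3.9,-0.3],[0,0,0],255],[[2.6,3.9,-0.5],[0,0,0],255],[[2.6,3.9,-0.5],[0,0,0],255],[[2.6,3.9,-0.5],[0,0,0],255],[[1.6,2.5,-0.5],[0,0,0],255],[[0,0,0],[0,0,0],255]]'; python3 -c "
from h import *
fix(15,0.4,[.608,.062,.0505])"
```

```text
clock: 24.08
position: [0.5986, -0.0382, 0.1595]
ee_rot: [0.991, 0.002, -0.006, -0.131]
ft_force: [-0.9, -1.3, -0.4]
grip_width: 0.519
pos [ 0.5986 -0.0382  0.1595] rot(deg) [-0.1 -0.7  0.1] j [-0.4   0.45  0.69  1.64 -0.56  1.28  0.45] F [-0.9 -1.3 -0.4] w 0.519 t 24.07
shift cm [  0.94  10.02 -10.9 ]
```

```bash
python3 -m pendant '[[[0.9,1,-1.5],[-0.1,-0.7,0.1],255],[[0,2,-1.5],[0,0,0],255],[[0,2.5,-1],[0,0,0],255],[[0,2.5,0],[0,0,0],255],[[0,1.5,0],[0,0,0],255],[[0,0,0],[0,0,0],255]]'; python3 -c "
from h import *
fix(15,0.4,[.608,.062,.0505])
c=shot('side');crop(c,190,330,140,270,5,'pics/s17.png');c=shot('top');crop(c,200,360,150,290,5,'pics/t17.png')"
```

```text
clock: 24.82
position: [0.606, 0.0592, 0.1142]
ee_rot: [0.992, 0.001, -0.001, -0.13]
ft_force: [0.4, -0.3, -0.2]
grip_width: 0.521
pos [0.606  0.0592 0.1142] rot(deg) [ 0.1 -0.1  0.3] j [-0.53  0.47  0.63  1.7  -0.59  1.14  0.33] F [ 0.4 -0.3 -0.2] w 0.521 t 24.82
shift cm [ 0.2   0.28 -6.37]
```

View pics/s17.png

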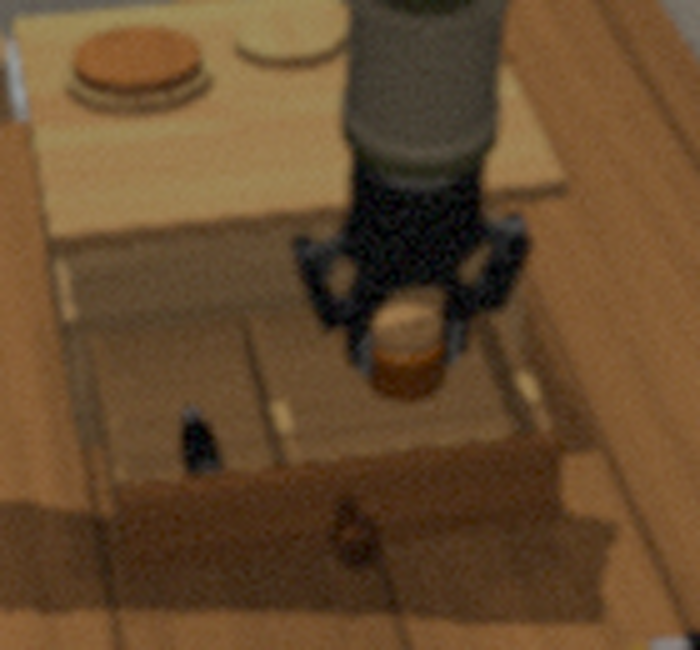

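View pics/t17.png

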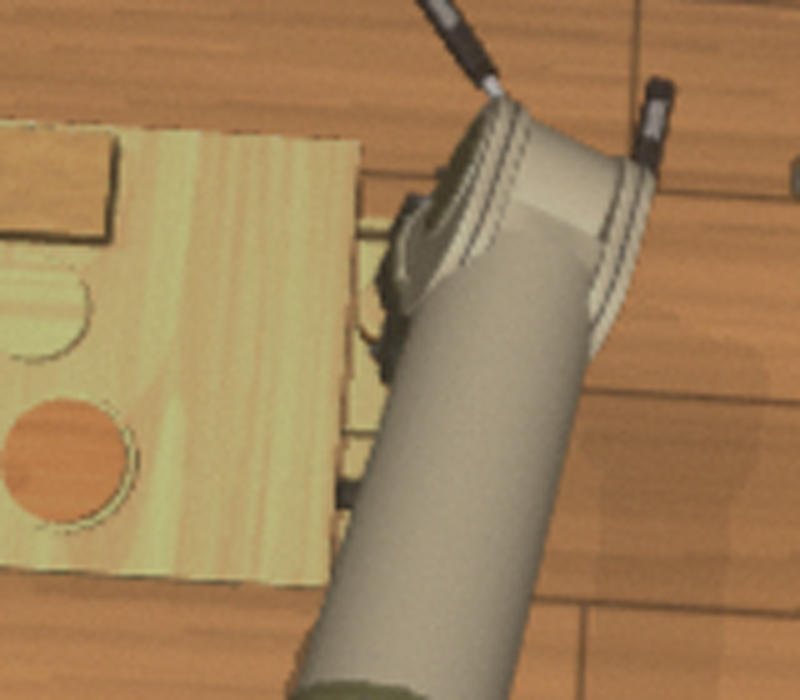

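```bash
python3 -m pendant '[[[0.1,0.3,-1.5],[0,0,0],255],[[0,0,-1.5],[0,0,0],255],[[0,0,-1.3],[0,0,0],255],[[0,0,-1],[0,0,0],255],[[0,0,0],[0,0,0],255]]'; python3 -c "
from h import *
fix(15,0.4,[.608,.062,.0505])"
```

```text
clock: 25.55
position: [0.6067, 0.0572, 0.0565]
ee_rot: [0.992, -0.002, -0.001, -0.129]
ft_force: [-0.1, 0.2, -0.9]
grip_width: 0.518
pos [0.6067 0.0572 0.0565] rot(deg) [ 0.2 -0.2  0.6] j [-0.5   0.55  0.6   1.74 -0.65  1.05  0.39] F [-0.1  0.2 -0.9] w 0.518 t 25.55
shift cm [ 0.13  0.48 -0.6 ]
```

```bash
python3 -m pendant '[[[0,0.2,-0.4],[0,0,0],255],[[0,0,-0.2],[0,0,0],255],[[0,0,0],[0,0,0],255]]'; python3 -c "
from h import *
fix(15,0.4,[.608,.062,.0495])"
```

```text
clock: 25.92
position: [0.6073, 0.0595, 0.0509]
ee_rot: [0.992, -0.002, -0.001, -0.129]
ft_force: [0.2, -0.5, -1.0]
grip_width: 0.522
pos [0.6073 0.0595 0.0509] rot(deg) [ 0.2 -0.1  0.6] j [-0.5   0.55  0.59  1.74 -0.66  1.04  0.39] F [ 0.2 -0.5 -1. ] w 0.522 t 25.93
shift cm [ 0.07  0.25 -0.14]
```

```bash
python3 -m pendant '[[[0,0,-0.2],[0,0,0],255],[[0,0,0],[0,0,0],255]]'; python3 -c "
from h import *
fix(15,0.4,[.608,.062,.0495])"
```

```text
clock: 26.18
position: [0.6079, 0.0594, 0.0506]
ee_rot: [0.992, -0.002, 0.0, -0.129]
ft_force: [0.8, 0.6, -0.4]
grip_width: 0.518
pos [0.6079 0.0594 0.0506] rot(deg) [ 0.1 -0.   0.6] j [-0.5   0.55  0.59  1.74 -0.66  1.04  0.39] F [ 0.8  0.6 -0.4] w 0.518 t 26.18
shift cm [ 0.01  0.26 -0.11]
```

```bash
python3 -m pendant '[[[0,0,0],[0,0,0],110],[[0,0,0],[0,0,0],85],[[0,0,0],[0,0,0],70],[[0,0,0],[0,0,0],70],[[0,0,0.8],[0,0,0],70],[[0,-0.2,1.5],[0,0,0],70],[[0,-0.4,2],[0,0,0],70],[[0,-0.8,2.5],[0,0,0],70],[[0,-4,2],[0,0,0],70],[[0,-5,2],[0,0,0],70],[[0,-5,0],[0,0,0],150],[[0,0,0],[0,0,0],255]]' 20; python3 -c "
from h import *
fix(46,0)
c=shot('side');crop(c,190,330,140,270,5,'pics/s18.png');c=shot('top');P=cloud(c);crop(c,240,340,160,290,5,'pics/t18.png')
for v in range(204,222,1): print(v,[tuple((P[v,u]*1000).round().astype(int).tolist()) for u in range(266,304,4)])
"
```

```text
clock: 27.68
position: [0.6085, -0.1011, 0.1729]
ee_rot: [0.992, -0.001, 0.004, -0.128]
ft_force: [0.2, -0.2, -0.7]
grip_width: 0.307
pos [ 0.6085 -0.1011  0.1729] rot(deg) [31.2  0.4  0.3] j [-0.31  0.48  0.71  1.58 -0.57  1.32  0.53] F [ 0.2 -0.2 -0.7] w 0.307 t 27.68
204 [(616, 97, 195), (654, 92, 21), (655, 77, 22), (656, 62, 21), (656, 46, 26), (658, 31, 18), (660, 16, 17), (648, 2, 75), (666, -15, -4), (666, -30, -1)]
205 [(612, 96, 200), (650, 91, 23), (650, 76, 26), (651, 61, 25), (653, 46, 20), (653, 31, 24), (655, 16, 21), (643, 2, 80), (660, -15, 5), (662, -30, 2)]
206 [(609, 96, 195), (646, 91, 21), (647, 76, 20), (648, 61, 20), (649, 46, 19), (651, 31, 19), (651, 16, 23), (641, 1, 75), (657, -15, 3), (659, -30, -2)]
207 [(605, 96, 202), (642, 91, 21), (643, 76, 23), (644, 61, 20), (645, 46, 24), (646, 31, 22), (647, 16, 23), (637, 1, 76), (654, -15, -1), (654, -30, 2)]
208 [(602, 96, 198), (638, 91, 22), (639, 76, 21), (641, 61, 18), (641, 45, 24), (640, 30, 31), (642, 15, 26), (634, 1, 74), (649, -15, 1), (651, -31, -3)]
209 [(598, 95, 202), (635, 91, 18), (636, 75, 21)
[... 1280 characters left out ...]
 (609, 28, 17), (608, 13, 24), (614, -2, -1), (616, -18, -6), (615, -33, 3)]
218 [(569, 93, 197), (600, 88, 20), (593, 71, 66), (595, 57, 64), (597, 43, 53), (605, 28, 17), (600, 13, 47), (610, -2, 1), (611, -18, 1), (612, -33, 1)]
219 [(565, 93, 199), (596, 88, 25), (591, 71, 59), (591, 57, 66), (596, 42, 40), (600, 28, 21), (593, 13, 67), (605, -3, 6), (607, -18, 1), (608, -33, -2)]
220 [(561, 93, 203), (593, 88, 19), (589, 72, 49), (589, 57, 54), (595, 42, 21), (596, 27, 22), (589, 13, 69), (602, -3, 1), (604, -18, -6), (604, -33, -2)]
221 [(558, 93, 200), (588, 87, 26), (588, 72, 31), (586, 57, 50), (592, 42, 21), (592, 27, 25), (584, 13, 75), (598, -3, 1), (599, -18, -1), (600, -33, 2)]
```

View pics/s18.png

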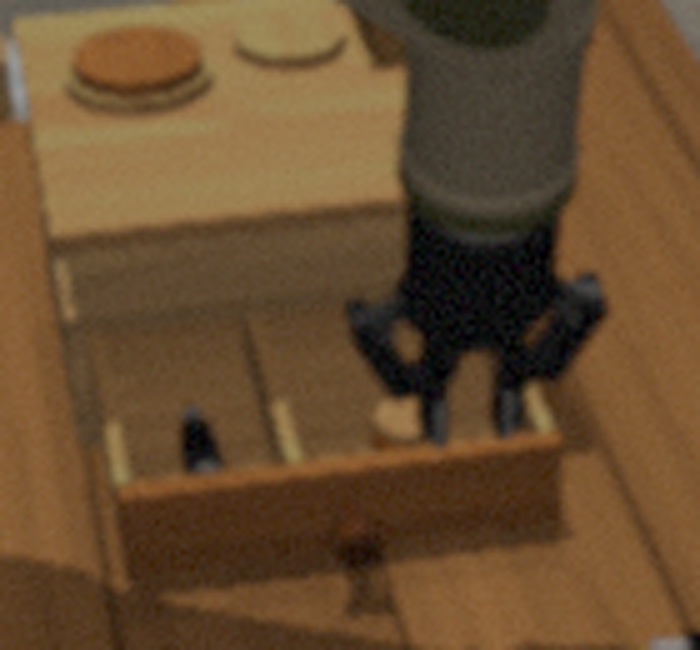

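View pics/t18.png

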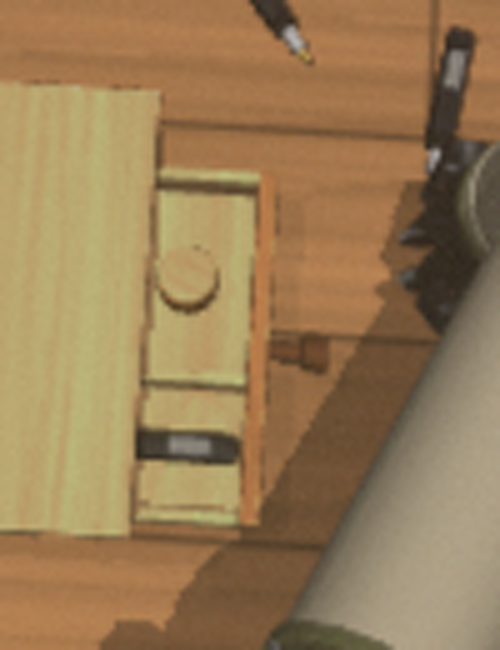

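```bash
python3 -m pendant '[[[-1.3,0,0],[7.8,0.1,0.1],255],[[-1.3,-0.3,-1],[7.8,0.1,0.1],255],[[-1.3,-0.3,-2],[7.8,0.1,0.1],255],[[-1.3,-0.3,-2.5],[7.8,0,0],255],[[0,0,-2.5],[0,0,0],255],[[0,0,-2],[0,0,0],255],[[0,0,0],[0,0,0],255]]' 60; python3 -c "
from h import *
fix(46,0.4,[.556,-.08,.054])"
```

```text
clock: 28.65
position: [0.5603, -0.0921, 0.0741]
ee_rot: [0.917, 0.013, 0.004, -0.399]
ft_force: [-0.7, 0.9, 1.7]
grip_width: -0.0
pos [ 0.5603 -0.0921  0.0741] rot(deg) [-1.1  1.  -0.8] j [ 0.08  0.73  0.51  1.63 -0.99  1.54  1.  ] F [-0.7  0.9  1.7] w -0.0 t 28.65
shift cm [-0.43  1.21 -2.01]
```

```bash
python3 -m pendant '[[[-0.4,0,-1],[-1.1,1,-0.8],255],[[0,0,-0.9],[0,0,0],255],[[0,0,0],[0,0,0],255]]' 60; python3 -c "
from h import *
fix(46,0.4,[.556,.093,.054])
c=shot('side');crop(c,190,330,140,270,5,'pics/s19.png');c=shot('top');crop(c,240,340,160,290,5,'pics/t19.png')"
```

```text
clock: 29.02
position: [0.558, -0.0902, 0.0564]
ee_rot: [0.921, 0.005, -0.001, -0.389]
ft_force: [0.2, -0.2, 0.1]
grip_width: -0.002
pos [ 0.558  -0.0902  0.0564] rot(deg) [ 0.3  0.1 -0.2] j [ 0.07  0.74  0.52  1.65 -0.99  1.51  0.99] F [ 0.2 -0.2  0.1] w -0.002 t 29.02
shift cm [-0.2  18.32 -0.24]
```

View pics/s19.png

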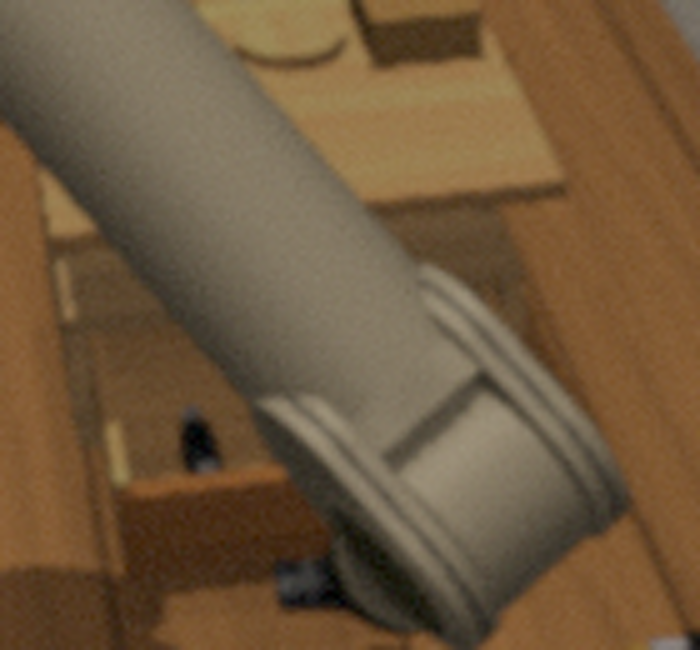

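View pics/t19.png

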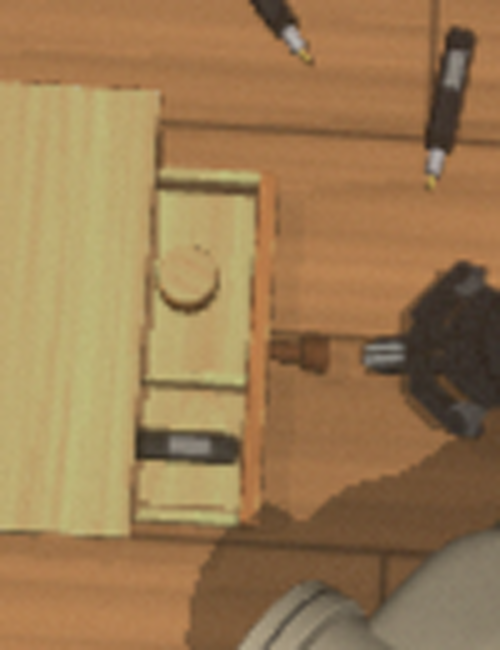

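Fingers are aligned with the knob. Push gently.

```bash
python3 -m pendant '[[[-0.1,0.6,-0.2],[0,0,0],255],[[0,0.7,0],[0,0,0],255],[[0,0.7,0],[0,0,0],255],[[0,0.8,0],[0,0,0],255],[[0,0.8,0],[0,0,0],255],[[0,0.8,0],[0,0,0],255],[[0,0.8,0],[0,0,0],255],[[0,0.8,0],[0,0,0],255],[[0,0.8,0],[0,0,0],255],[[0,0.8,0],[0,0,0],255],[[0,0.6,0],[0,0,0],255],[[0,0.4,0],[0,0,0],255]]' 60; python3 -c "
from h import *
fix(46,0.4,[.556,.093,.054])
c=shot('top');crop(c,240,340,160,290,5,'pics/t20.png')"
```

```text
clock: 30.62
position: [0.5573, 0.0001, 0.0553]
ee_rot: [0.922, 0.005, 0.0, -0.388]
ft_force: [-0.0, -1.5, 0.1]
grip_width: 0.0
pos [5.573e-01 1.000e-04 5.530e-02] rot(deg) [ 0.4  0.2 -0.1] j [-0.06  0.66  0.48  1.77 -1.03  1.39  0.93] F [-0.  -1.5  0.1] w 0.0 t 30.62
shift cm [-0.13  9.29 -0.13]
```

View pics/t20.png

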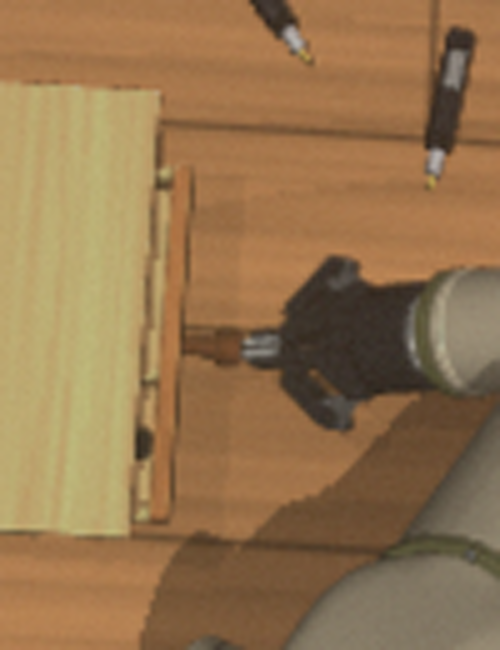

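```bash
python3 -m pendant '[[[0,0.5,0],[0,0,0],255],[[0,0.8,0],[0,0,0],255],[[-0.1,0.8,0],[0,0,0],255],[[0,0.8,0],[0,0,0],255],[[0,0.8,0],[0,0,0],255],[[0,0.8,0],[0,0,0],255],[[0,0.8,0],[0,0,0],255],[[0,0.8,0],[0,0,0],255],[[0,0.7,0],[0,0,0],255],[[0,0.4,0],[0,0,0],255],[[0,0,0],[0,0,0],255]]' 60; python3 -c "
from h import *
fix(46,0.4,[.556,.093,.054])
c=shot('side');crop(c,190,330,140,270,5,'pics/s21.png')"
```

```text
clock: 32.05
position: [0.5564, 0.078, 0.0555]
ee_rot: [0.922, 0.005, 0.0, -0.388]
ft_force: [0.2, -1.1, 0.6]
grip_width: 0.001
pos [0.5564 0.078  0.0555] rot(deg) [ 0.3  0.3 -0.1] j [-0.17  0.6   0.44  1.84 -1.08  1.29  0.87] F [ 0.2 -1.1  0.6] w 0.001 t 32.05
shift cm [-0.04  1.5  -0.15]
```

View pics/s21.png

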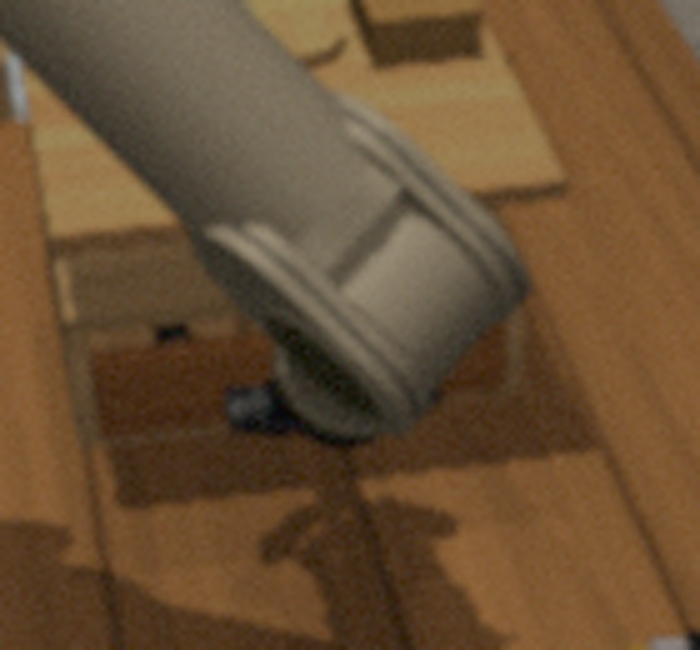

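```bash
python3 -c "
from h import *
c=shot('side');P=cloud(c);crop(c,205,265,190,240,12,'pics/s22.png')
for v in range(200,214,1): print(v,[tuple((P[v,u]*1000).round().astype(int).tolist()) for u in range(214,236,3)])
"
```

```text
200 [(449, 175, 92), (458, 170, 94), (466, 164, 97), (476, 165, 94), (485, 163, 95), (494, 162, 94), (502, 158, 96), (512, 158, 94)]
201 [(448, 165, 95), (457, 158, 98), (466, 156, 98), (475, 159, 95), (483, 152, 98), (493, 153, 96), (502, 157, 92), (512, 158, 91)]
202 [(448, 164, 92), (456, 159, 93), (466, 159, 93), (475, 158, 92), (484, 160, 89), (493, 160, 88), (502, 159, 87), (512, 163, 84)]
203 [(447, 160, 91), (456, 161, 89), (465, 161, 88), (474, 151, 93), (483, 155, 89), (493, 159, 85), (502, 157, 85), (511, 156, 85)]
204 [(447, 156, 89), (456, 157, 88), (465, 158, 86), (475, 163, 82), (483, 159, 83), (502, 255, 21), (511, 251, 22), (521, 250, 22)]
205 [(446, 157, 86), (456, 158, 83), (472, 250, 24), (480, 226, 38), (488, 216, 43), (501, 251, 19), (511, 249, 19), (520, 243, 22)]
206 [(452, 254, 21), (462, 251, 21), (471, 248, 22), (478, 214, 42), (488, 213, 41), (500, 244, 20), (510, 238, 23), (519, 238, 22)]
207 [(452, 253, 17), (461, 244, 22), (470, 235, 26), (478, 214, 38), (487, 209, 40), (500, 241, 18), (500, 150, 75), (510, 154, 71)]
208 [(451, 237, 23), (461, 240, 20), (469, 230, 26), (472, 147, 77), (482, 154, 72), (491, 147, 75), (500, 147, 73), (509, 150, 71)]
209 [(450, 228, 26), (454, 150, 74), (463, 151, 72), (472, 149, 72), (481, 140, 77), (490, 146, 72), (499, 142, 73), (508, 139, 74)]
210 [(445, 147, 74), (454, 145, 74), (462, 141, 75), (471, 141, 74), (480, 139, 74), (490, 145, 69), (499, 140, 71), (508, 139, 70)]
211 [(444, 138, 76), (453, 136, 76), (462, 140, 72), (471, 134, 75), (480, 140, 70), (490, 144, 66), (498, 138, 69), (508, 144, 63)]
212 [(444, 140, 71), (453, 138, 72), (462, 136, 71), (471, 145, 64), (480, 142, 65), (489, 143, 63), (498, 137, 65), (508, 144, 59)]
213 [(443, 134, 71), (453, 140, 66), (461, 137, 67), (471, 142, 62), (480, 139, 63), (489, 144, 59), (499, 146, 56), (507, 140, 59)]
```

View pics/s22.png

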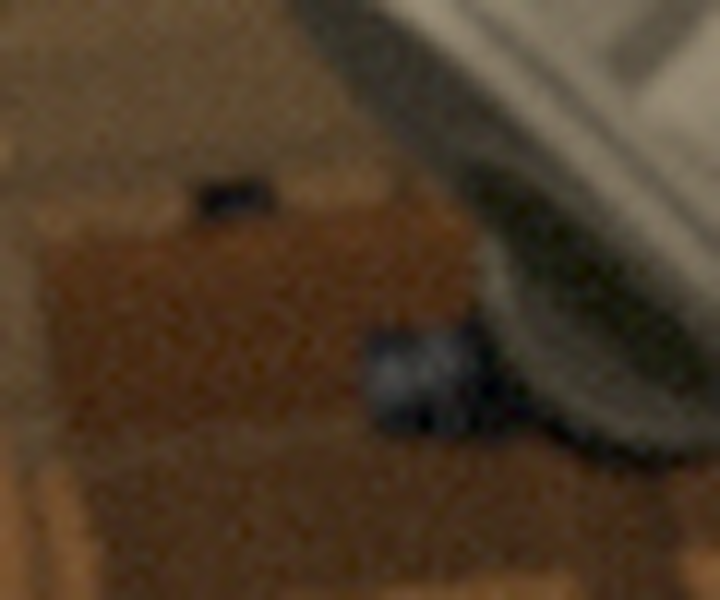

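```bash
python3 -m pendant '[[[0,0.4,0],[0,0,0],255],[[0,0.6,0],[0,0,0],255],[[0,0.4,0],[0,0,0],255],[[0,0.2,0],[0,0,0],255],[[0,0,0],[0,0,0],255]]' 60; python3 -c "
from h import *
fix(46,0.4,[.556,.093,.054])
c=shot('side');P=cloud(c);print([np.median(P[v,214:236],axis=0).round(3).tolist() for v in range(205,222,2)])"
```

```text
clock: 32.78
position: [0.5563, 0.0941, 0.0555]
ee_rot: [0.922, 0.005, 0.0, -0.388]
ft_force: [0.3, -0.8, -0.0]
grip_width: -0.003
pos [0.5563 0.0941 0.0555] rot(deg) [ 0.4  0.3 -0.1] j [-0.19  0.59  0.43  1.85 -1.09  1.27  0.85] F [ 0.3 -0.8 -0. ] w -0.003 t 32.77
shift cm [-0.03 -0.11 -0.15]
[[0.481, 0.165, 0.074], [0.478, 0.159, 0.074], [0.477, 0.155, 0.068], [0.477, 0.155, 0.06], [0.477, 0.155, 0.053], [0.476, 0.156, 0.047], [0.476, 0.156, 0.038], [0.475, 0.155, 0.031], [0.475, 0.157, 0.023]]
```

```bash
python3 -m pendant '[[[0,0.2,0],[0,0,0],255],[[0,0.2,0],[0,0,0],255],[[0,0,0],[0,0,0],255]]' 60; python3 -c "
from h import *
fix(46,0.4,[.556,.093,.054])
c=shot('side');P=cloud(c);print([np.median(P[v,214:236],axis=0).round(3).tolist() for v in range(195,222,2)])"
```

```text
clock: 33.2
position: [0.5564, 0.096, 0.0554]
ee_rot: [0.922, 0.004, 0.001, -0.387]
ft_force: [-0.5, 0.2, -0.2]
grip_width: 0.002
pos [0.5564 0.096  0.0554] rot(deg) [0.5 0.2 0.1] j [-0.19  0.59  0.43  1.85 -1.09  1.27  0.85] F [-0.5  0.2 -0.2] w 0.002 t 33.2
shift cm [-0.04 -0.3  -0.14]
[[0.482, 0.193, 0.095], [0.482, 0.179, 0.095], [0.48, 0.168, 0.096], [0.479, 0.159, 0.094], [0.476, 0.157, 0.088], [0.48, 0.166, 0.074], [0.478, 0.159, 0.072], [0.477, 0.158, 0.066], [0.477, 0.158, 0.058], [0.477, 0.157, 0.052], [0.476, 0.157, 0.044], [0.476, 0.158, 0.036], [0.476, 0.159, 0.029], [0.475, 0.155, 0.022]]
```

```bash
python3 -m pendant '[[[0,0.4,0],[0,0,0],255],[[0,0.3,0],[0,0,0],255]]' 60; python3 -c "
from h import *
fix(46,0.4,[.556,.093,.054])"
```

```text
clock: 33.5
position: [0.5566, 0.0963, 0.0552]
ee_rot: [0.924, 0.001, 0.002, -0.384]
ft_force: [-6.5, -14.4, 8.8]
grip_width: 0.002
pos [0.5566 0.0963 0.0552] rot(deg) [0.9 0.3 0.4] j [-0.2   0.59  0.43  1.86 -1.09  1.26  0.84] F [ -6.5 -14.4   8.8] w 0.002 t 33.5
shift cm [-0.06 -0.33 -0.12]
```

Firm stop (14 N, no motion): the drawer is shut. Back off and check.

```bash
python3 -m pendant '[[[0,-0.5,0],[0,0,0],255],[[0,-1.5,0],[0,0,0],255],[[0,-3,1],[0,0,0],255],[[0,-4,2],[0,0,0],255],[[0,-4,3],[0,0,0],255],[[-2,-4,4],[0,0,0],255],[[-4,-4,4],[0,0,0],255],[[-4,-4,3],[0,0,0],255],[[-2,-3,2],[0,0,0],255],[[0,0,0],[0,0,0],255],[[0,0,0],[0,0,0],255]]'; python3 -c "
from h import *
fix(46,0.4)
c=shot('side','s30');P=cloud(c);crop(c,190,330,140,270,5,'pics/s23.png');shot('top','t30')
print([np.median(P[v,214:230],axis=0).round(3).tolist() for v in range(195,222,2)])
print([np.median(P[v,270:285],axis=0).round(3).tolist() for v in range(190,215,2)])"
```

```text
clock: 34.88
position: [0.4363, -0.1863, 0.2442]
ee_rot: [0.923, 0.002, 0.0, -0.385]
ft_force: [1.7, 0.5, -0.9]
grip_width: 0.0
pos [ 0.4363 -0.1863  0.2442] rot(deg) [0.8 0.1 0.2] j [ 0.16  0.42  0.68  1.67 -0.75  1.8   0.96] F [ 1.7  0.5 -0.9] w 0.0 t 34.88
[[0.422, -0.463, 0.493], [0.422, -0.465, 0.491], [0.421, -0.467, 0.488], [0.421, -0.47, 0.486], [0.42, -0.472, 0.484], [0.42, -0.476, 0.482], [0.419, -0.478, 0.479], [0.419, -0.478, 0.476], [0.419, -0.48, 0.473], [0.418, -0.48, 0.469], [0.418, -0.479, 0.464], [0.418, -0.479, 0.46], [0.417, -0.478, 0.455], [0.418, -0.476, 0.45]]
[[0.649, 0.187, 0.095], [0.647, 0.177, 0.095], [0.646, 0.165, 0.094], [0.643, 0.158, 0.091], [0.643, 0.159, 0.084], [0.644, 0.162, 0.074], [0.643, 0.157, 0.07], [0.643, 0.157, 0.062], [0.644, 0.158, 0.055], [0.643, 0.158, 0.049], [0.642, 0.159, 0.04], [0.642, 0.156, 0.033], [0.643, 0.159, 0.023]]
```

View pics/s23.png

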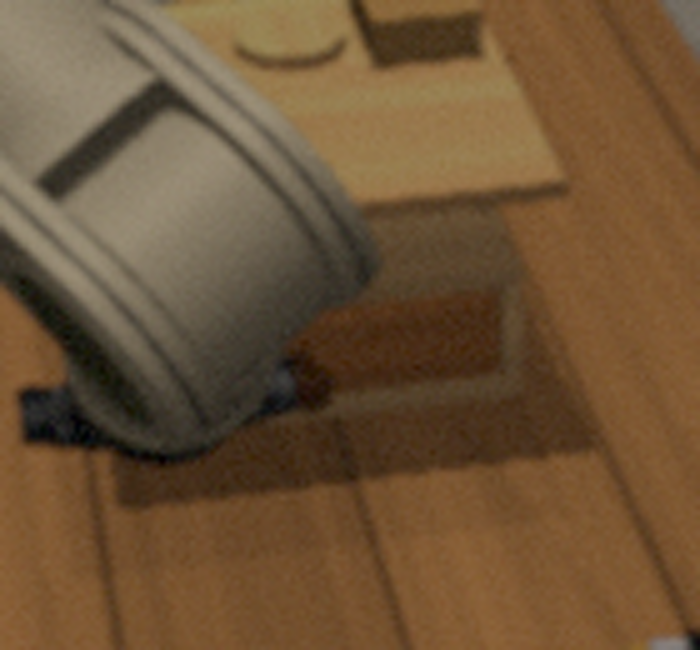

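View pics/t30.png

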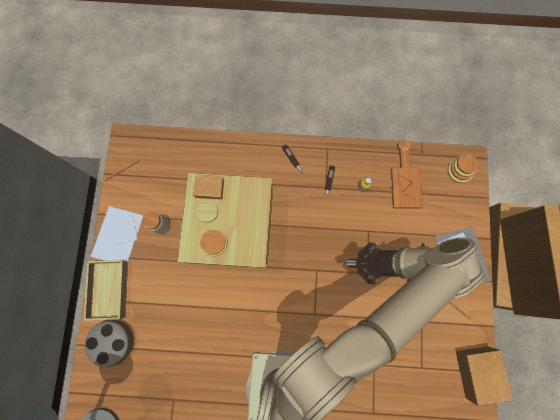

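View pics/s30.png

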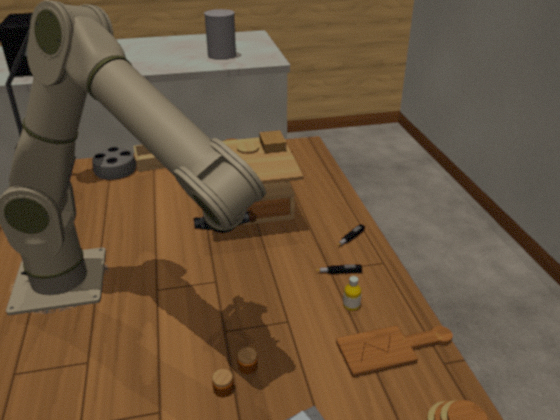

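```bash
python3 -c "
from workcell import manip
print(manip.hand_in())"
```

```text
the job is handed in; nothing more can be done
None
```

The job is handed in at about 35 s. The drawer is shut with the burning pen in the narrow compartment and the small jar in the wide one.

**What I did:** The drawer started about 50 mm out. I pulled it to about 174 mm, laid the pen in the narrow compartment, stood the jar in the wide one, and pushed the drawer shut by its knob.

**What went wrong on the way:** On my first try the pen's rear caught on the drawer front. That turned it about 30° tip-down in the grip and nudged the drawer in. I lifted it, moved further in and pressed it level on the floor before letting go. The drawer was still about 160 mm out when both pieces were released.

**Last checks:**
- **Drawer:** its front is flush with the unit's to within about 2 mm, and it met a firm stop at about 14 N.
- **Pen:** before shutting it lay flat, with its top about 20 mm above the drawer floor. I saw it still flat through the gap at about 18 mm open.
- **Jar:** it stood upright, with its lid about 41 mm above the floor. I last saw it before the push and could not see it once the drawer was shut.
- **Bystanders:** the board, glue bottle and tall jar look unmoved in the final pictures; I did not measure their positions.
- **Robot:** the arm is clear of everything.

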